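# Anneal a batch of printed brackets

### The job

Load the annealing box: lift its hinged cover gently all the way back onto its open stop, stand every black U bracket from the blue print bed on the floor of the box, none stacked or tipped over, and lower the cover gently until it rests fully shut. Only after that, slide the heat fader until the middle of its grip lines up with the white pointer beside the track. Never let the cover fall, keep the fader off while the cover is open, and do not disturb the spool, bottle or scraper.

Things in the scene. Friction and masses are not known exactly. Their poses are not given: they have to be found in the camera images.
- bed: Removable print bed lying on the bench, fixed: flat plate 210 (x) x 300 (y) x 6 mm covered with blue tape. Origin at the centre of its underside; the brackets start on its top, 6 mm up.
- oven: Annealing box, fixed: open-topped dark steel box, outside 176 (x) x 296 (y) x 60 mm high, walls 8 mm, inner floor 8 mm above its underside, inside 160 x 280 mm. Origin at the centre of its underside; its +x side carries the cover's hinge, its -x side faces the robot. Z up.
- cover (a joint): Hinge angle of the box's cover in rad: 0 = shut, resting on the box; 1.70 = leaning back against its open stop, where it stays by its own weight (97 degrees). The cover weighs about 0.3 kg (it needs about 1.5 N at the bar), its hinge is nearly free and it falls shut from any angle below about 1.5 rad if let go. It starts shut.
- cover_bar (a point): Middle of the cover's round handle bar (12 mm thick, 130 mm long, along the oven's y). It lies in the cover's plane 40 mm beyond its free edge (34 mm clear gap for a finger), on two 10 mm arms 55 mm either side of the middle; about 65 mm above the bench when shut. It can be pinched from above at any cover angle and turns between the fingers. The point's axes turn with the cover.
- cover_hinge (a point): Point on the hinge axis, in the middle of the box's +x rim, 61 mm above the bench; the axis is the oven's y axis. The bar's centre is 216 mm from the axis towards the oven's -x and 4 mm above it when shut; opening lifts it up and over towards +x.
- fader (a joint): Position in m of the heat fader along its track: 0 to 0.120, starts within 0.010 of 0 (off). Slides with about 1.5 N friction and stays where it is left.
- fader_top (a point): Centre of the top of the fader grip, a black block 28 mm across the track, 20 mm along it, 36 mm tall, whose top is 70 mm above the bench; a white line across its top marks its middle. Axes as control.
- control: Heat control, fixed: grey box 100 (x) x 190 (y) x 34 mm high, with the fader's track along its own y axis through the middle of its top; fader position grows towards its +y (away from the robot). Origin at the centre of its underside; fader 0 is at y = -60 mm, 0.120 at y = +60 mm.
- pointer: Small white pointer (18 mm long, 8 mm high) clipped on top of the heat control beside the track on the control's +x side, its tip towards the track. Origin at its tip, 22 mm from the track's middle; its y axis is parallel to the track and the fader's target is where the middle of the grip has y = 0 in this frame.
- bracket0: Black printed U-shaped bracket standing with its U outline flat on the bed (may be absent). 32 mm high, wall 9 mm. Seen from above: a half-circle bow towards its +x (outer radius 26, inner 17 mm) and two straight legs towards -x, their centre lines at y = +-21.5 mm, ends at x = -25 mm. Origin at the half-circle's centre on the underside. About 50 g.
- bracket1: Black printed U-shaped bracket standing with its U outline flat on the bed (may be absent). 32 mm high, wall 9 mm. Seen from above: a half-circle bow towards its +x (outer radius 26, inner 17 mm) and two straight legs towards -x, their centre lines at y = +-21.5 mm, ends at x = -25 mm. Origin at the half-circle's centre on the underside. About 50 g.
- bracket2: Black printed U-shaped bracket standing with its U outline flat on the bed (may be absent). 32 mm high, wall 9 mm. Seen from above: a half-circle bow towards its +x (outer radius 26, inner 17 mm) and two straight legs towards -x, their centre lines at y = +-21.5 mm, ends at x = -25 mm. Origin at the half-circle's centre on the underside. About 50 g.
- bracket3: Black printed U-shaped bracket standing with its U outline flat on the bed (may be absent). 32 mm high, wall 9 mm. Seen from above: a half-circle bow towards its +x (outer radius 26, inner 17 mm) and two straight legs towards -x, their centre lines at y = +-21.5 mm, ends at x = -25 mm. Origin at the half-circle's centre on the underside. About 50 g.
- bracket4: Black printed U-shaped bracket standing with its U outline flat on the bed (may be absent). 32 mm high, wall 9 mm. Seen from above: a half-circle bow towards its +x (outer radius 26, inner 17 mm) and two straight legs towards -x, their centre lines at y = +-21.5 mm, ends at x = -25 mm. Origin at the half-circle's centre on the underside. About 50 g.
- spool: Bystander: filament spool lying flat, 120 mm across, 56 mm high; origin at the centre of its underside.
- bottle: Bystander: white bottle, 56 mm across, 150 mm high, standing; origin under its centre.
- scraper: Bystander: scraper 240 mm long lying behind the box, along its own x; origin in its middle, on the bench.
Things that resemble listed ones, but are neither listed nor needed, are in the scene too. What is shaped like the bracket1 but orange or yellow is not meant.

How it is judged (in metres and radians):
On the way, in this order (a step that is already met when the one before it is completed fails the run):
1. the cover leans back at rest on its open stop (value of joint cover above 1.64 rad and velocity of joint cover below 0.1 rad/s and contact force between the fingers and cover below 0.3 N), for 0.2 s.
2. every bracket stands on the floor of the box with the cover still open (x of bracket0 in the frame of oven between -0.08 and 0.08 m and y of bracket0 in the frame of oven between -0.14 and 0.14 m and z of bracket0 in the frame of oven between 0 and 0.016 m and angle between each of bracket0, bracket1, bracket2, bracket3, bracket4's own z axis and vertical below 0.2 rad and x of bracket1 in the frame of oven between -0.08 and 0.08 m and y of bracket1 in the frame of oven between -0.14 and 0.14 m and z of bracket1 in the frame of oven between 0 and 0.016 m and x of bracket2 in the frame of oven between -0.08 and 0.08 m and y of bracket2 in the frame of oven between -0.14 and 0.14 m and z of bracket2 in the frame of oven between 0 and 0.016 m and x of bracket3 in the frame of oven between -0.08 and 0.08 m and y of bracket3 in the frame of oven between -0.14 and 0.14 m and z of bracket3 in the frame of oven between 0 and 0.016 m and x of bracket4 in the frame of oven between -0.08 and 0.08 m and y of bracket4 in the frame of oven between -0.14 and 0.14 m and z of bracket4 in the frame of oven between 0 and 0.016 m and value of joint cover above 1.5 rad), for 0.2 s.
3. the cover is shut, the fader still off (value of joint cover below 0.03 rad and value of joint fader below 0.03 m), for 0.2 s.
4. the fader grip is in line with the pointer (y of fader_top in the frame of pointer between -0.006 and 0.006 m and value of joint cover below 0.03 rad), for 0.2 s.
At the end, for the whole second after the job is handed in: Every bracket present stands upright (within 0.2 rad) on the floor inside the box, the cover is shut (below 0.03 rad), and the middle of the fader grip is within 6 mm of the pointer along the track, at rest (all of step 4 and x of bracket0 in the frame of oven between -0.08 and 0.08 m and y of bracket0 in the frame of oven between -0.14 and 0.14 m and z of bracket0 in the frame of oven between 0 and 0.016 m and angle between each of bracket0, bracket1, bracket2, bracket3, bracket4's own z axis and vertical below 0.2 rad and x of bracket1 in the frame of oven between -0.08 and 0.08 m and y of bracket1 in the frame of oven between -0.14 and 0.14 m and z of bracket1 in the frame of oven between 0 and 0.016 m and x of bracket2 in the frame of oven between -0.08 and 0.08 m and y of bracket2 in the frame of oven between -0.14 and 0.14 m and z of bracket2 in the frame of oven between 0 and 0.016 m and x of bracket3 in the frame of oven between -0.08 and 0.08 m and y of bracket3 in the frame of oven between -0.14 and 0.14 m and z of bracket3 in the frame of oven between 0 and 0.016 m and x of bracket4 in the frame of oven between -0.08 and 0.08 m and y of bracket4 in the frame of oven between -0.14 and 0.14 m and z of bracket4 in the frame of oven between 0 and 0.016 m and velocity of joint fader between -0.01 and 0.01 m/s); the robot touches nothing.
It fails at once if the cover slams shut or open (over 1.5 rad/s, about 0.3 m/s at the bar, close to either stop) ((value of joint cover below 0.12 rad and velocity of joint cover below -1.5 rad/s) or (value of joint cover above 1.6 rad and velocity of joint cover above 1.5 rad/s)).
It fails at once if the fader is moved off zero (over 30 mm) while the cover is open (value of joint cover above 0.1 rad and value of joint fader above 0.03 m).
It fails at once if the spool, bottle or scraper is moved more than 30 mm (distance of any of spool, bottle, scraper from where it was at the start of the episode above 0.03 m).
Of bracket0, bracket1, bracket2, bracket3, bracket4 only 3 to 5 are there at a start; the rules pass over those that are not, and their reading is None.
At some moment in a run one of bracket0, bracket1, bracket2, bracket3, bracket4 may be knocked a few centimetres aside while the robot is not near it.
It also fails if it takes over 210 s, if anything falls off the work surface, if the arm or the gripper's body presses on something with over 40 N, if the wrist force passes 120 N, or if a joint passes its speed limit or range.

### The arm

A 6-joint arm with a two-finger parallel gripper is mounted at the origin on the work surface. World frame = base frame: x ahead of the robot, y to its left, z up, the work surface at z = 0. Lengths are in m, angles in degrees, forces in N, time in s.
With the tool pointing down it reaches from about 0.3 to 0.875 m from the base axis. Payload 6.4 kg.
Tool frame: the origin (TCP) lies at the very end of the fingers, on their centre line; the grasp point (between the pads) lies 19 mm behind it; z points along the fingers, y is the line along which they close (so a half turn about z gives the same grasp; the last joint's range is limited). The gripper opens to 88 mm and grips with 3 to 60 N. Pads are 18 mm wide; open, the fingers measure 123 mm over their backs; the gripper's body (75 mm by 187 mm) begins 45 mm behind the grasp point.
Start: joints at [-75.59, 10.359, 92.074, -0, 77.567, -11.82], TCP at [0.254, -0.516, 0.239] pointing down, gripper open.
Joint ranges: [-171.53, 171.53], [-51.25, 118.39], [17.06, 147.69], [-65.23, 245.23], [0, 150.52], [-178.68, 178.68]. Speed limits (degrees/s): [147.25, 147.25, 172.46, 180, 180, 180].

### API

Orientations are given as a 3x3 rotation matrix whose columns are the frame's x, y, z axes.
In Python, from workcell import robot, capture gives the robot as it stands.
- The arm moves only by the tool drive_tool, never from a script. Its argument "motion" is a list of rows, each an object with "linear": the shift along the tool's x, y, z scaled (see below), a list of three; "twist": the turn, a rotation vector about the tool's x, y, z scaled (see below), a list of three; "jaw": the opening, from -1 (shut) to 1 (fully open). A call has 1 to 20 rows; each row shifts and turns the commanded pose from where the row before left it, along the tool's axes as they then stand; what a row does not reach is not made up. The controller multiplies each number of a shift by 40 mm and each number of a turn by pi rad. A row lasts 1/8 s, in which the tool goes at most 62.5 mm and 10.7 degrees, less where a joint would pass 70% of its speed; a pose out of reach is approached as far as the arm can. A call with a number of a shift or a turn outside -1 to 1 is refused whole. A call with a gripper value outside its range is refused whole. The fingers move at their own pace and stop on an object; "squeeze" is the grip in N (left out, the last holds). Time passes only in rows, so rows that do not move let the fingers close. It gives the time, the measured TCP pose, the force, the opening and the grip force at its end, in the units of the state.
- robot.observe(): the state, without advancing time (a new reading comes with each control period).
- capture(name): name is "scene" or "side" or "wrist"; returns a dict with "img" (480x640x3 uint8, blue, green, red), "fx", "fy", "cx", "cy" (pixels), "world_to_cam" (4x4, takes a point from world to camera coordinates). Camera axes: x right, y down, z forward; pixel columns grow to the right and rows downward; lengths in m; the calibration is good to about 2 mm. The wrist camera is an equidistant fisheye: a pixel r from the principal point sees the ray r / f radians off the axis. A picture is of the moment at which its call begins. There is no depth.
- robot.close_job(): hands the job in; it is judged then, once.
The state is a dict: "t": time; "q": joint angles; "joint_vel": joint speeds; "effort": joint torques, N m; "eef_pos": TCP position; "eef_rot": TCP orientation; "ft_force": force on the tool from outside, world axes, zero at the start; "wrist_torque": the same for the moment, N m; "grip_width": finger opening in m; "grip_force": force on a finger pad.
Only numpy, scipy, OpenCV 4.12 (cv2) and the standard library are available. Lean on these libraries where they do the work, as an engineer would, in place of code of your own. Each camera call takes 0.05 s, during which the arm holds its last target. There are 200 camera calls.

## Working session

There is one attempt and no reset: what is moved stays moved. The work goes in short steps, Python scripts to look and compute and a tool call to move; the robot and the scene stay as the last step left them, time stands still between calls to the robot, and variables do not carry over. Pictures are saved under pics/ and viewed, at most 14 in all, crops included, and the job is handed in when it is done.

Besides the shell and the picture viewer there is one more tool, called after "Emit:" as name([rows], argument=value, ...), one row to a line, values as JSON. drive_tool: Moves the arm, as the interface text tells. Its arguments: {"type":"object","properties":{"motion":{"type":"array","items":{"type":"object","properties":{"linear":{"type":"array","items":{"type":"number"}},"twist":{"type":"array","items":{"type":"number"}},"jaw":{"type":"number"}}}},"squeeze":{"type":"number"}},"required":["motion"]}

```bash
mkdir -p pics; ls
python3 - <<'E'
from workcell import robot, capture
import cv2,numpy as np
for n in ["scene","side","wrist"]:
    c=capture(n); cv2.imwrite(f"pics/{n}0.png",c["img"]); np.save(f"pics/{n}0.npy",c,allow_pickle=True)
    print(n,c["fx"],c["fy"],c["cx"],c["cy"]); print(np.round(c["world_to_cam"],4).tolist())
s=robot.observe(); print({k:np.round(v,4).tolist() for k,v in s.items()})
E
```

```text
pics
scene 491.0661487508826 491.0661487508826 325.6805954171832 235.8578494885851
[[0.7091, 0.7051, 0.0034, -0.389], [0.4931, -0.4925, -0.7171, -0.2], [-0.504, 0.5102, -0.697, 1.3523], [0.0, 0.0, 0.0, 1.0]]
side 481.3877388916392 481.3877388916392 322.0467797964316 230.93215235389022
[[-0.6982, -0.7159, 0.001, 0.3622], [-0.4947, 0.4814, -0.7235, 0.3306], [0.5175, -0.5056, -0.6903, 0.9567], [0.0, 0.0, 0.0, 1.0]]
wrist 371.64829954431775 371.64829954431775 324.842840108724 241.6391930728986
[[0.4412, -0.8974, -0.0017, -0.5734], [-0.8656, -0.4261, 0.2629, -0.0368], [-0.2366, -0.1145, -0.9648, 0.3886], [0.0, 0.0, 0.0, 1.0]]
{'t': 0.15, 'q': [-75.5905, 10.3909, 92.118, 0.0007, 77.5664, -11.8201], 'joint_vel': [-0.0373, -0.1149, -0.1643, -0.0957, -0.0074, -0.0041], 'effort': [0.0009, -43.4234, -34.2175, 0.0703, 0.0357, -0.0001], 'eef_pos': [0.254, -0.5154, 0.238], 'eef_rot': [[0.897, 0.442, -0.0003], [0.442, -0.897, 0.0013], [0.0003, -0.0013, -1.0]], 'ft_force': [0.2148, 0.0677, -0.5285], 'wrist_torque': [-0.036, -0.0245, -0.0253], 'grip_force': 0.0, 'grip_width': 0.0884}
```

View pics/scene0.png

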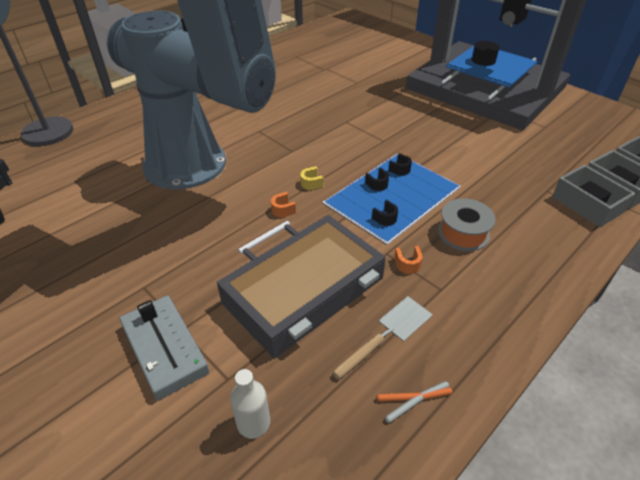

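View pics/side0.png

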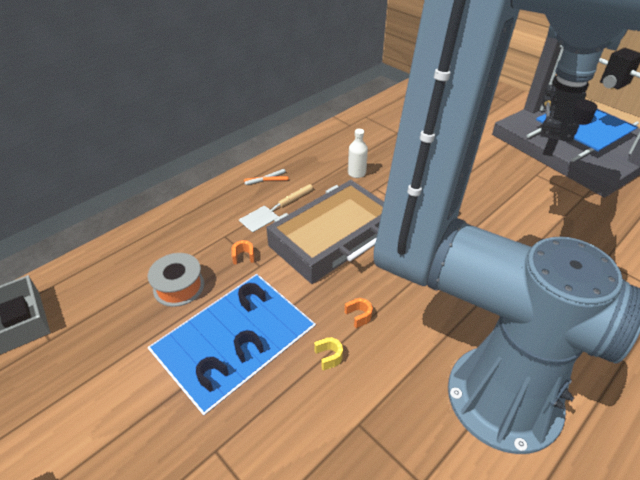

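View pics/wrist0.png

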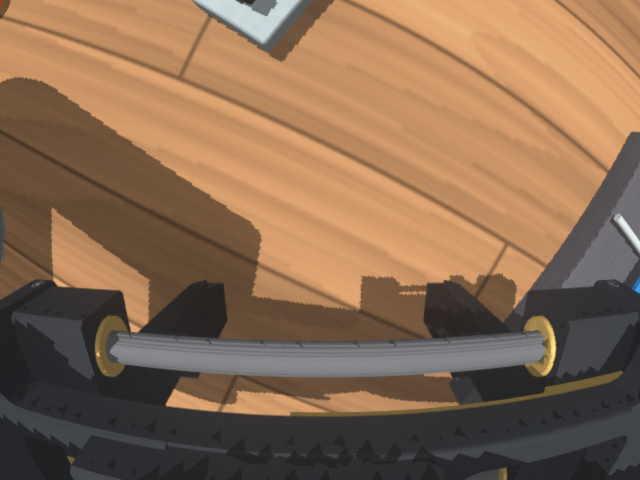

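The scene view shows three black brackets on the blue bed, at about (377,180), (401,165) and (385,213). The box bar runs (241,249)-(290,225), the fader is at (148,312) and the pointer at (152,366).

Possible mix-ups:
- orange Us at (283,205) and (408,260)
- yellow U at (312,178)
- the printer's blue plate with a black puck at (485,52)
- black parts in the grey tray at (597,190)

The ones to use are the black Us on the blue bed on the bench. The side view agrees, with three at (253,295), (250,345) and (212,372).

```bash
cat > h.py <<'E'
import numpy as np, cv2
from workcell import robot, capture
def ray(c,uv):
    x=np.array([(uv[0]-c["cx"])/c["fx"],(uv[1]-c["cy"])/c["fy"]])
    if c.get("wrist"):
        r=np.linalg.norm(x); d=np.r_[x/r*np.sin(r),np.cos(r)] if r>1e-9 else np.r_[0,0,1.]
    else: d=np.r_[x,1.]
    T=np.array(c["world_to_cam"]); R=T[:3,:3]; o=-R.T@T[:3,3]; d=R.T@d
    return o,d/np.linalg.norm(d)
def plane(c,uv,z):
    o,d=ray(c,uv); return o+d*(z-o[2])/d[2]
def tri(*cu):
    A=np.zeros((3,3));b=np.zeros(3);L=[]
    for c,uv in cu:
        o,d=ray(c,uv);P=np.eye(3)-np.outer(d,d);A+=P;b+=P@o;L.append((P,o))
    p=np.linalg.solve(A,b); return p,max(np.linalg.norm(P@(p-o)) for P,o in L)
def proj(c,p):
    T=np.array(c["world_to_cam"]);q=T[:3,:3]@np.asarray(p)+T[:3,3]
    if c.get("wrist"):
        r=np.hypot(q[0],q[1]);th=np.arctan2(r,q[2]);x=q[:2]/max(r,1e-9)*th
    else: x=q[:2]/q[2]
    return np.r_[c["fx"]*x[0]+c["cx"],c["fy"]*x[1]+c["cy"]]
def grab(n,tag):
    c=capture(n); c["wrist"]=n=="wrist"; np.save(f"pics/{tag}.npy",c,allow_pickle=True); cv2.imwrite(f"pics/{tag}.png",c["img"]); return c
def load(tag):
    c=np.load(f"pics/{tag}.npy",allow_pickle=True).item(); c.setdefault("wrist",tag.startswith("wrist")); return c
def blobs(m,amin=60):
    n,l,s,ce=cv2.connectedComponentsWithStats(m.astype(np.uint8)); return [(s[i].tolist(),ce[i],l==i) for i in range(1,n) if s[i][4]>=amin]
E
python3 - <<'E'
from h import *
a,b=load("scene0"),load("side0")
for c,z in((a,.006),(b,.006)):
    h=cv2.cvtColor(c["img"],cv2.COLOR_BGR2HSV)
    m=(h[...,0]>100)&(h[...,0]<120)&(h[...,1]>150)&(h[...,2]>120)
    for s,ce,mm in blobs(m,2000):
        ys,xs=np.where(mm); hull=cv2.convexHull(np.c_[xs,ys].astype(np.int32))
        pts=np.array([plane(c,p[0],.006)[:2] for p in hull]).astype(np.float32)
        print("bed",s,cv2.minAreaRect(pts))
        inside=np.zeros(mm.shape,np.uint8); cv2.fillConvexPoly(inside,hull,1)
        dk=(h[...,2]<60)&(inside>0)
        for s2,c2,_ in blobs(dk,80): print(" blk",s2,c2.round(1),plane(c,c2,.022).round(4))
print("bar ends",plane(a,(241,249),.065),plane(a,(290,225),.065))
for n,p in dict(boxL=(222,288),boxB=(277,346),boxR=(384,262),boxT=(330,219)).items(): print(n,plane(a,p,.061).round(3))
print("ptr",plane(a,(155,366),.04),"fader",plane(a,(147,306),.07))
for p in [(122,320),(160,297),(206,373),(160,392)]: print("ctl",plane(a,p,.034).round(3))
print("bottle",plane(a,(252,428),0),"spool",plane(a,(467,220),.05))
E
```

```text
bed [327, 163, 130, 77, 4023] ((0.49203646183013916, 0.2990122437477112), (0.19647923111915588, 0.2861269414424896), 0.19417394697666168)
 blk [389, 164, 22, 11, 148] [400.8 169.6] [0.4564 0.3741 0.022 ]
 blk [366, 171, 23, 20, 297] [377.7 181.4] [0.4459 0.2926 0.022 ]
 blk [372, 201, 25, 25, 393] [385.6 214.6] [0.5428 0.2081 0.022 ]
bed [151, 276, 161, 135, 8868] ((0.490805447101593, 0.2999117970466614), (0.19931550323963165, 0.2899424433708191), 0.20834456384181976)
 blk [240, 284, 25, 27, 268] [250.4 293.5] [0.5444 0.2077 0.022 ]
 blk [238, 334, 18, 11, 89] [245.  338.8] [0.4547 0.2925 0.022 ]
 blk [199, 360, 29, 15, 136] [211.  367.2] [0.449  0.3837 0.022 ]
bar ends [ 0.42694535 -0.1289866   0.065     ] [ 0.44463899 -0.00706839  0.065     ]
boxL [ 0.481 -0.219  0.061]
boxB [ 0.656 -0.23   0.061]
boxR [0.66  0.057 0.061]
boxT [0.49  0.072 0.061]
ptr [ 0.52537293 -0.3989505   0.04      ] fader [ 0.42505979 -0.34697048  0.07      ]
ctl [ 0.39  -0.39   0.034]
ctl [ 0.392 -0.309  0.034]
ctl [ 0.596 -0.343  0.034]
ctl [ 0.571 -0.418  0.034]
bottle [ 0.71436152 -0.34094824  0.        ] spool [0.70373465 0.29884543 0.05      ]
```

Emit:
drive_tool([
  {"linear": [0, 0, -0.3], "twist": [0, 0, -0.059], "jaw": 1},
  {"linear": [0, 0, -0.3], "twist": [0, 0, -0.059], "jaw": 1},
  {"linear": [0, 0, -0.3], "twist": [0, 0, -0.059], "jaw": 1},
  {"linear": [0, 0, -0.3], "twist": [0, 0, -0.059], "jaw": 1},
  {"linear": [0, 0, -0.3], "twist": [0, 0, -0.059], "jaw": 1},
  {"linear": [0, 0, -0.3], "twist": [0, 0, -0.059], "jaw": 1},
  {"linear": [0.8, 0.35, -0.1], "jaw": 1},
  {"linear": [0.8, 0.35, -0.1], "jaw": 1},
  {"linear": [0.8, 0.35, -0.1], "jaw": 1},
  {"linear": [0.8, 0.35, -0.1], "jaw": 1},
  {"linear": [0.8, 0.35, -0.1], "jaw": 1},
  {"linear": [0.8, 0.35, -0.1], "jaw": 1},
  {"linear": [0.8, 0.35, -0.1], "jaw": 1},
  {"linear": [0.8, 0.35, -0.1], "jaw": 1},
  {"linear": [0.8, 0.35, -0.1], "jaw": 1},
  {"linear": [0.8, 0.35, -0.1], "jaw": 1},
  {"linear": [0.8, 0.35, -0.1], "jaw": 1},
  {"linear": [0.8, 0.35, -0.1], "jaw": 1},
])

```text
validation failed for argument at $.mo...
```

Run:
```python
from h import *
s=robot.observe(); print(s["t"],s["eef_pos"],np.round(s["eef_rot"],3).tolist(),np.round(s["q"],1))
c=grab("wrist","wrist1"); a=grab("scene","scene1")
for p in [(.435,-.07,.065),(.45,.3,.03),(.43,-.35,.07)]: print(proj(c,p))
```

```text
0.15 [ 0.25404988 -0.51538687  0.23803337] [[0.897, 0.442, -0.0], [0.442, -0.897, 0.001], [0.0, -0.001, -1.0]] [-75.6  10.4  92.1   0.   77.6 -11.8]
[ 49.88128121 -74.28046611]
[-48.60449971 -74.98011703]
[245.362139   -33.10177594]
```

View pics/wrist1.png

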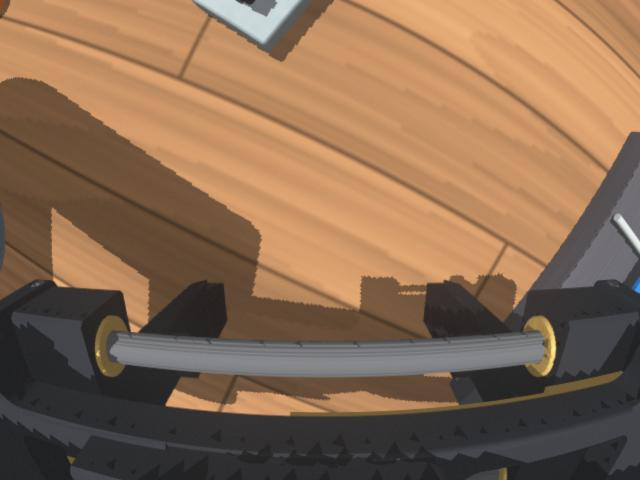

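The drive call was refused and the arm has not moved; the picture is the same start view. I'll give every row all its keys.

Emit:
drive_tool([
  {"linear": [0, 0, -0.3], "twist": [0, 0, -0.059], "jaw": 1},
  {"linear": [0, 0, -0.3], "twist": [0, 0, -0.059], "jaw": 1},
  {"linear": [0, 0, -0.3], "twist": [0, 0, -0.059], "jaw": 1},
  {"linear": [0, 0, -0.3], "twist": [0, 0, -0.059], "jaw": 1},
  {"linear": [0, 0, -0.3], "twist": [0, 0, -0.059], "jaw": 1},
  {"linear": [0, 0, -0.3], "twist": [0, 0, -0.059], "jaw": 1},
], squeeze=20)

```text
t: 1.0
eef_pos: [0.2541, -0.5157, 0.3109]
eef_rot: [[-0.005, 1.0, -0.0], [1.0, 0.005, 0.0], [0.0, -0.0, -1.0]]
ft_force: [-0.1, 0.7, 0.3]
grip_width: 0.0878
grip_force: 0.0
```

Emit:
drive_tool([
  {"linear": [0.8, 0.35, -0.1], "twist": [0, 0, 0], "jaw": 1},
  {"linear": [0.8, 0.35, -0.1], "twist": [0, 0, 0], "jaw": 1},
  {"linear": [0.8, 0.35, -0.1], "twist": [0, 0, 0], "jaw": 1},
  {"linear": [0.8, 0.35, -0.1], "twist": [0, 0, 0], "jaw": 1},
  {"linear": [0.8, 0.35, -0.1], "twist": [0, 0, 0], "jaw": 1},
  {"linear": [0.8, 0.35, -0.1], "twist": [0, 0, 0], "jaw": 1},
  {"linear": [0.8, 0.35, -0.1], "twist": [0, 0, 0], "jaw": 1},
  {"linear": [0.8, 0.35, -0.1], "twist": [0, 0, 0], "jaw": 1},
  {"linear": [0.8, 0.35, -0.1], "twist": [0, 0, 0], "jaw": 1},
  {"linear": [0.8, 0.35, -0.1], "twist": [0, 0, 0], "jaw": 1},
  {"linear": [0.8, 0.35, -0.1], "twist": [0, 0, 0], "jaw": 1},
  {"linear": [0.8, 0.35, -0.1], "twist": [0, 0, 0], "jaw": 1},
], squeeze=20)

```text
t: 2.5
eef_pos: [0.4228, -0.1308, 0.3589]
eef_rot: [[0.001, 1.0, 0.0], [1.0, -0.001, -0.0], [-0.0, 0.0, -1.0]]
ft_force: [0.2, -0.1, 1.3]
grip_width: 0.0883
grip_force: 0.0
```

Run:
```python
from h import *
s=robot.observe(); print(s["t"],s["eef_pos"],np.round(s["eef_rot"],3).tolist(),np.round(s["q"],1))
c=grab("wrist","wrist1"); a=grab("side","side1")
for p in [(.435,-.07,.065),(.45,.3,.03),(.43,-.35,.07)]: print(proj(c,p))
```

```text
2.5 [ 0.42275591 -0.13084099  0.35887674] [[0.001, 1.0, 0.0], [1.0, -0.001, -0.0], [-0.0, 0.0, -1.0]] [-32.6 -11.9 100.4   0.   91.5 -32.6]
[336.53150117 148.32201552]
[344.9770897  -99.86923149]
[331.51239194 359.4063608 ]
```

View pics/wrist1.png

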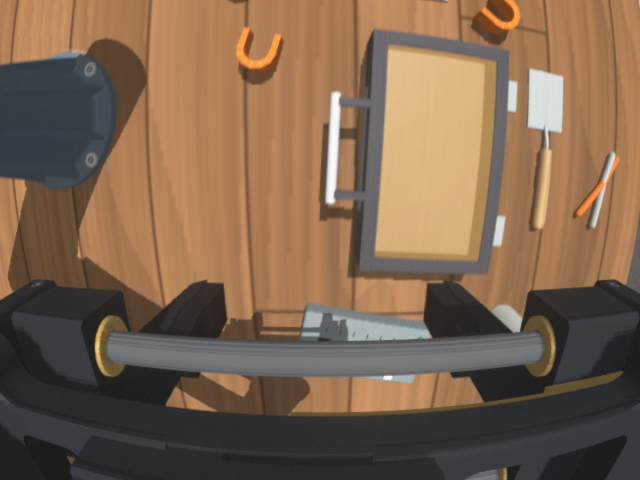

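The wrist view shows the shut box with rim corners at about (374,30), (508,50), (488,273) and (358,272), and the white bar from (335,93) to (330,204). Next I triangulate the bar against the scene view.

Run:
```python
from h import *
c,a=load("wrist1"),load("scene0")
def barends(c,box):
    h=cv2.cvtColor(c["img"],cv2.COLOR_BGR2HSV); x0,x1,y0,y1=box
    m=np.zeros(h.shape[:2],bool); m[y0:y1,x0:x1]=((h[...,1]<60)&(h[...,2]>150))[y0:y1,x0:x1]
    s,ce,mm=max(blobs(m,30),key=lambda t:t[0][4]); ys,xs=np.where(mm); p=np.c_[xs,ys].astype(float)
    print(s); r=cv2.minAreaRect(p.astype(np.float32)); u=np.linalg.svd(p-p.mean(0),full_matrices=0)[2][0]; t=(p-p.mean(0))@u
    return p.mean(0)+u*t.min(),p.mean(0)+u*t.max(),p.mean(0)
w=barends(c,(318,350,80,215)); sc=barends(a,(232,296,215,260))
w=sorted(w,key=lambda p:p[1]); sc=sorted(sc,key=lambda p:-p[0])
B=[]
for p,q in zip(w,sc): r=tri((c,p),(a,q)); B.append(r[0]); print("bar",p.round(1),q.round(1),r[0].round(4),round(r[1],4), plane(c,p,.065).round(4))
d=B[0]-B[2]; print("len",np.linalg.norm(d),"yaw",np.degrees(np.arctan2(-d[0],d[1])))
for p,q in [((374,30),(330,219)),((508,50),(384,262)),((488,273),(277,346)),((358,272),(222,288))]:
    r=tri((c,p),(a,q)); print("corner",r[0].round(4),round(r[1],4),plane(c,p,.06).round(4))
```

```text
[326, 91, 15, 113, 1160]
[239, 220, 51, 32, 278]
bar [335.6  90.9] [288.6 221.4] [ 0.434  -0.0017  0.0654] 0.0001 [ 0.434  -0.0017  0.065 ]
bar [332.9 146.7] [263.9 235.7] [ 0.4303 -0.0687  0.0649] 0.0007 [ 0.4307 -0.0681  0.065 ]
bar [330.1 203.2] [239.3 249.9] [ 0.4279 -0.1346  0.0672] 0.0007 [ 0.4275 -0.1355  0.065 ]
len 0.13309067914821054 yaw -2.651003141557455
corner [0.4817 0.0805 0.0503] 0.0003 [0.4803 0.0772 0.06  ]
corner [0.6571 0.0675 0.0545] 0.0046 [0.6569 0.0702 0.06  ]
corner [ 0.6495 -0.2294  0.052 ] 0.0035 [ 0.6434 -0.2293  0.06  ]
corner [ 0.4689 -0.2209  0.0531] 0.0079 [ 0.4633 -0.2248  0.06  ]
```

Emit:
drive_tool([
  {"linear": [0, 0, 0], "twist": [0, 0, 0.015], "jaw": -0.32},
  {"linear": [0.2, 0.016, 0.8], "twist": [0, 0, 0], "jaw": -0.32},
  {"linear": [0.2, 0.016, 0.8], "twist": [0, 0, 0], "jaw": -0.32},
  {"linear": [0.2, 0.016, 0.8], "twist": [0, 0, 0], "jaw": -0.32},
  {"linear": [0.2, 0.016, 0.8], "twist": [0, 0, 0], "jaw": -0.32},
  {"linear": [0.2, 0.016, 0.8], "twist": [0, 0, 0], "jaw": -0.32},
  {"linear": [0.2, 0.016, 0.8], "twist": [0, 0, 0], "jaw": -0.32},
  {"linear": [0.2, 0.016, 0.8], "twist": [0, 0, 0], "jaw": -0.32},
  {"linear": [0.2, 0.016, 0.8], "twist": [0, 0, 0], "jaw": -0.32},
  {"linear": [0, 0, 0], "twist": [0, 0, 0], "jaw": -0.32},
], squeeze=20)

```text
t: 3.85
eef_pos: [0.4285, -0.0677, 0.1006]
eef_rot: [[0.048, 0.999, -0.005], [0.999, -0.048, 0.002], [0.002, -0.005, -1.0]]
ft_force: [-0.5, 0.9, 0.8]
grip_width: 0.03
grip_force: 0.0
```

Run:
```python
from h import *
c=grab("wrist","wrist2"); grab("scene","scene2")
print(proj(c,(.431,-.068,.065)),proj(c,(.434,-.002,.065)))
cv2.imwrite("pics/wrist2c.png",c["img"])
```

```text
[332.93085691 275.33176952] [333.12872134 145.83228626]
```

View pics/wrist2c.png

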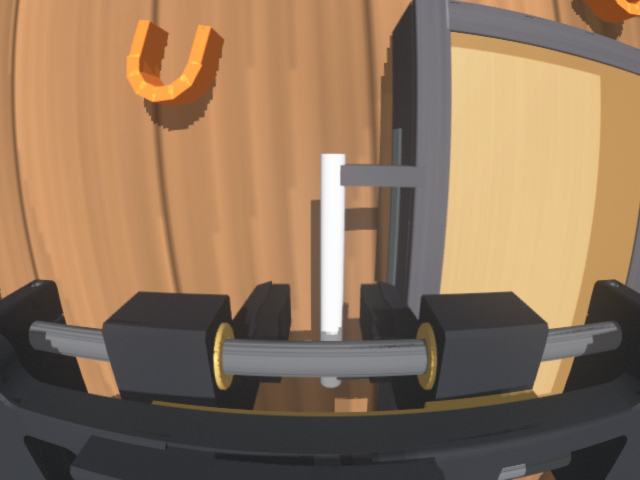

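The bar, at column 333 and rows 155–387, sits between the fingers (inner faces near 290 and 362) and is 2 mm off centre. Down and pinch.

Emit:
drive_tool([
  {"linear": [0, 0.06, 0.4], "twist": [0, 0, 0], "jaw": -0.32},
  {"linear": [0, 0, 0.4], "twist": [0, 0, 0], "jaw": -0.32},
  {"linear": [0, 0, 0.4], "twist": [0, 0, 0], "jaw": -0.32},
  {"linear": [0, 0, 0], "twist": [0, 0, 0], "jaw": -0.32},
  {"linear": [0, 0, 0], "twist": [0, 0, 0], "jaw": -1},
  {"linear": [0, 0, 0], "twist": [0, 0, 0], "jaw": -1},
  {"linear": [0, 0, 0], "twist": [0, 0, 0], "jaw": -1},
  {"linear": [0, 0, 0], "twist": [0, 0, 0], "jaw": -1},
], squeeze=15)

```text
t: 4.95
eef_pos: [0.4316, -0.0686, 0.0554]
eef_rot: [[0.047, 0.999, -0.004], [0.999, -0.047, -0.0], [-0.001, -0.003, -1.0]]
ft_force: [-9.1, -2.4, 10.5]
grip_width: 0.0113
grip_force: 15.0
```

Run:
```python
import numpy as np
a=np.radians([0,2.5,*range(7,88,5),90,92,94,95.5,96.7,97.7])+.0185
p=.216*np.c_[-np.cos(a),np.sin(a)]/.04
d=np.diff(p,axis=0); acc=np.zeros(2);
print(len(d)," ".join(f"{x:.2f},{-z:.2f};" for x,z in d)); print(p[-1]-p[0],np.round(d,2).sum(0))
```

```text
24 0.01,-0.24; 0.04,-0.42; 0.09,-0.46; 0.13,-0.45; 0.17,-0.44; 0.20,-0.42; 0.24,-0.41; 0.27,-0.38; 0.31,-0.36; 0.34,-0.33; 0.36,-0.30; 0.39,-0.27; 0.41,-0.23; 0.43,-0.19; 0.44,-0.16; 0.46,-0.12; 0.46,-0.08; 0.47,-0.04; 0.28,-0.00; 0.19,0.01; 0.19,0.01; 0.14,0.01; 0.11,0.01; 0.09,0.01;
[6.22147112 5.2371148 ] [6.22 5.25]
```

Emit:
drive_tool([
  {"linear": [0, 0.01, -0.24], "twist": [0, 0, 0], "jaw": -1},
  {"linear": [0, 0.04, -0.42], "twist": [0, 0, 0], "jaw": -1},
  {"linear": [0, 0.09, -0.46], "twist": [0, 0, 0], "jaw": -1},
  {"linear": [0, 0.13, -0.45], "twist": [0, 0, 0], "jaw": -1},
  {"linear": [0, 0.17, -0.44], "twist": [0, 0, 0], "jaw": -1},
  {"linear": [0, 0.2, -0.42], "twist": [0, 0, 0], "jaw": -1},
  {"linear": [0, 0.24, -0.41], "twist": [0, 0, 0], "jaw": -1},
  {"linear": [0, 0.27, -0.38], "twist": [0, 0, 0], "jaw": -1},
  {"linear": [0, 0.31, -0.36], "twist": [0, 0, 0], "jaw": -1},
  {"linear": [0, 0.34, -0.33], "twist": [0, 0, 0], "jaw": -1},
  {"linear": [0, 0.36, -0.3], "twist": [0, 0, 0], "jaw": -1},
  {"linear": [0, 0.39, -0.27], "twist": [0, 0, 0], "jaw": -1},
  {"linear": [0, 0, 0], "twist": [0, 0, 0], "jaw": -1},
], squeeze=15)

```text
t: 6.58
eef_pos: [0.5356, -0.0739, 0.2381]
eef_rot: [[0.047, 0.999, 0.002], [0.999, -0.047, -0.002], [-0.002, 0.002, -1.0]]
ft_force: [-12.1, 0.0, 17.7]
grip_width: 0.0115
grip_force: 15.0
```

Emit:
drive_tool([
  {"linear": [0, 0.37, -0.28], "twist": [0, 0, 0], "jaw": -1},
  {"linear": [0, 0.4, -0.24], "twist": [0, 0, 0], "jaw": -1},
  {"linear": [0, 0.42, -0.2], "twist": [0, 0, 0], "jaw": -1},
  {"linear": [0, 0.45, -0.14], "twist": [0, 0, 0], "jaw": -1},
  {"linear": [0, 0.46, -0.09], "twist": [0, 0, 0], "jaw": -1},
  {"linear": [0, 0.47, -0.05], "twist": [0, 0, 0], "jaw": -1},
  {"linear": [0, 0.28, 0], "twist": [0, 0, 0], "jaw": -1},
  {"linear": [0, 0.19, 0.01], "twist": [0, 0, 0], "jaw": -1},
  {"linear": [0, 0.19, 0.01], "twist": [0, 0, 0], "jaw": -1},
  {"linear": [0, 0.14, 0.01], "twist": [0, 0, 0], "jaw": -1},
  {"linear": [0, 0, 0], "twist": [0, 0, 0], "jaw": -1},
], squeeze=15)

```text
t: 7.95
eef_pos: [0.6693, -0.0806, 0.2723]
eef_rot: [[0.049, 0.999, -0.001], [0.999, -0.049, -0.001], [-0.001, -0.001, -1.0]]
ft_force: [-0.8, -6.0, -6.9]
grip_width: 0.0117
grip_force: 15.0
```

Emit:
drive_tool([
  {"linear": [0, 0.08, 0.01], "twist": [0, 0, 0], "jaw": -1},
  {"linear": [0, 0.08, 0.01], "twist": [0, 0, 0], "jaw": -1},
  {"linear": [0, 0.06, 0.01], "twist": [0, 0, 0], "jaw": -1},
  {"linear": [0, 0.05, 0], "twist": [0, 0, 0], "jaw": -1},
  {"linear": [0, 0, 0], "twist": [0, 0, 0], "jaw": -1},
  {"linear": [0, 0, 0], "twist": [0, 0, 0], "jaw": -1},
], squeeze=15)

```text
t: 8.7
eef_pos: [0.6791, -0.0811, 0.2713]
eef_rot: [[0.049, 0.999, -0.003], [0.999, -0.049, -0.001], [-0.001, -0.003, -1.0]]
ft_force: [-4.5, -5.4, -4.9]
grip_width: 0.0112
grip_force: 15.0
```

Emit:
drive_tool([
  {"linear": [0, 0.04, 0], "twist": [0, 0, 0], "jaw": -1},
  {"linear": [0, 0, 0], "twist": [0, 0, 0], "jaw": -1},
  {"linear": [0, 0, 0], "twist": [0, 0, 0], "jaw": -0.6},
  {"linear": [0, 0, 0], "twist": [0, 0, 0], "jaw": -0.3},
  {"linear": [0, 0, 0], "twist": [0, 0, 0], "jaw": -0.3},
  {"linear": [0, 0, -0.3], "twist": [0, 0, 0], "jaw": -0.3},
  {"linear": [0, 0, -0.5], "twist": [0, 0, 0], "jaw": -0.3},
  {"linear": [0, 0, -0.8], "twist": [0, 0, 0], "jaw": -0.3},
  {"linear": [0, 0, -0.8], "twist": [0, 0, 0], "jaw": -0.3},
  {"linear": [0, 0, 0], "twist": [0, 0, 0], "jaw": -0.3},
], squeeze=15)

```text
t: 9.95
eef_pos: [0.6834, -0.0806, 0.3731]
eef_rot: [[0.048, 0.999, 0.008], [0.999, -0.048, -0.002], [-0.002, 0.008, -1.0]]
ft_force: [0.5, -0.1, -0.2]
grip_width: 0.0308
grip_force: 0.0
```

Run:
```python
from h import *
a=grab("scene","scene3"); b=grab("side","side3")
print(proj(a,(.678,-.08,.275)),proj(b,(.678,-.08,.275)))
cv2.imwrite("pics/m3.png",np.hstack([a["img"][80:380,80:480],b["img"][80:380,150:550]]))
```

```text
[348.61445312 221.05268521] [299.7780366  130.20590704]
```

View pics/m3.png

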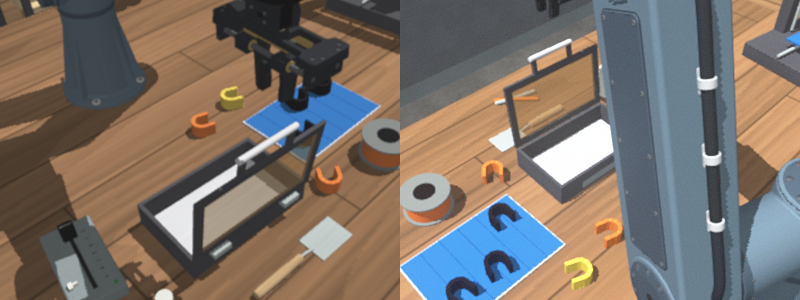

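The cover leans fully back with its bar at the predicted place, and the box (white floor) is empty. Now an overhead look at the brackets.

Emit:
drive_tool([
  {"linear": [0.83, -0.5, 0.03], "twist": [0, 0, 0], "jaw": 0},
  {"linear": [0.83, -0.5, 0.03], "twist": [0, 0, 0], "jaw": 0},
  {"linear": [0.83, -0.5, 0.03], "twist": [0, 0, 0], "jaw": 0},
  {"linear": [0.83, -0.5, 0.03], "twist": [0, 0, 0], "jaw": 0},
  {"linear": [0.83, -0.5, 0.03], "twist": [0, 0, 0], "jaw": 0},
  {"linear": [0.83, -0.5, 0.03], "twist": [0, 0, 0], "jaw": 0},
  {"linear": [0.83, -0.5, 0.03], "twist": [0, 0, 0], "jaw": 0},
  {"linear": [0.83, -0.5, 0.03], "twist": [0, 0, 0], "jaw": 0},
  {"linear": [0.83, -0.5, 0.03], "twist": [0, 0, 0], "jaw": 0},
  {"linear": [0.83, -0.5, 0.03], "twist": [0, 0, 0], "jaw": 0},
  {"linear": [0, 0, 0], "twist": [0, 0, 0], "jaw": 0},
], squeeze=15)

```text
t: 11.42
eef_pos: [0.4962, 0.2627, 0.354]
eef_rot: [[0.044, 0.999, -0.003], [0.999, -0.044, -0.0], [-0.0, -0.003, -1.0]]
ft_force: [0.0, -0.2, 0.5]
grip_width: 0.0444
grip_force: 0.0
```

Run:
```python
from h import *
c=grab("wrist","wrist4"); b=grab("side","side4")
```

```text
(no output)
```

View pics/wrist4.png

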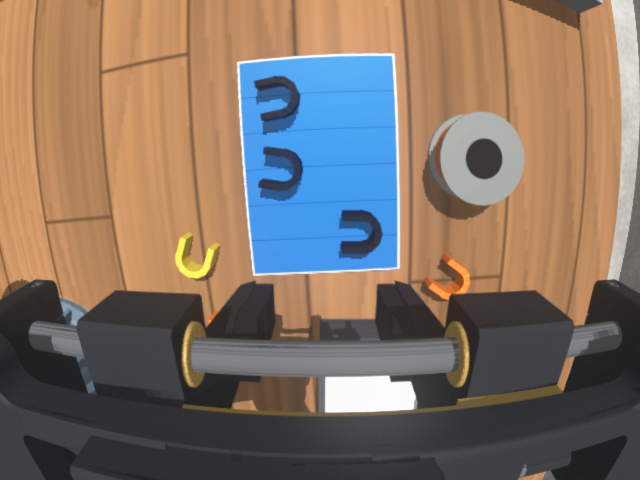

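The overhead wrist view shows exactly three black Us on the blue bed, at (278,98), (282,169) and (362,232), with their bows towards +x. A yellow U at (197,258) and orange Us at (450,280) and (212,315) lie off the bed.

```bash
cat >> h.py <<'E'
def brackets(c,roi,z,thr=55,amin=80):
    h=c["img"].max(2); m=np.zeros(h.shape,bool); x0,x1,y0,y1=roi; m[y0:y1,x0:x1]=h[y0:y1,x0:x1]<thr
    out=[]
    for s,ce,mm in blobs(m,amin):
        ys,xs=np.where(mm); P=np.array([plane(c,(x,y),z)[:2] for x,y in zip(xs,ys)]).astype(np.float32)
        (cx,cy),sz,ang=cv2.minAreaRect(P); g=P.mean(0)-(cx,cy); ax=[np.radians(ang+90*k) for k in range(4)]
        k=max(ax,key=lambda t:g@[np.cos(t),np.sin(t)])
        out.append(dict(px=ce.round(1),box=s,rect=np.round([cx,cy],4),size=np.round(sz,4),yaw=round(np.degrees(k),1),cen=P.mean(0).round(4)))
    return out
E
python3 - <<'E'
from h import *
c=load("wrist4"); b=load("side4")
W=brackets(c,(240,400,60,275),.038)
for o in W: print(o)
h=cv2.cvtColor(b["img"],cv2.COLOR_BGR2HSV); 
S=brackets(b,(150,320,270,410),.038)
for o in S: print(o)
for w in W:
    r=min((tri((c,w["px"]),(b,s["px"])) for s in S),key=lambda r:r[1]); print("tri",r[0].round(4),round(r[1],4))
E
python3 - <<'E'
from h import *
c=load("wrist4"); b=load("side4")
h=c["img"]
print(h[225:240,376:384][::5,::3].tolist(), h[75:85,262:290:6][::4].tolist())
print(h[60:275,240:400].max(2).min(), b["img"][284:300:4,240:264:4].tolist())
E
```

```text
[[[75, 59, 58], [89, 64, 54], [236, 153, 69]], [[71, 56, 51], [70, 54, 53], [222, 138, 66]], [[70, 54, 52], [71, 57, 56], [179, 111, 60]]] [[[243, 166, 82], [244, 169, 84], [224, 147, 78], [224, 147, 78], [244, 170, 85]], [[133, 92, 68], [78, 65, 67], [76, 63, 64], [78, 63, 63], [82, 67, 63]], [[73, 61, 63], [73, 61, 60], [63, 47, 44], [67, 51, 48], [81, 64, 63]]]
57 [[[207, 198, 211], [170, 113, 71], [66, 59, 62], [70, 58, 60], [132, 89, 65], [244, 164, 81]], [[89, 65, 58], [56, 49, 50], [53, 45, 47], [57, 50, 51], [62, 53, 57], [101, 73, 60]], [[64, 54, 58], [50, 41, 42], [48, 38, 41], [51, 41, 44], [59, 50, 50], [61, 51, 50]], [[61, 50, 55], [60, 48, 49], [135, 85, 48], [237, 149, 73], [228, 140, 67], [60, 48, 49]]]
```

Run:
```python
from h import *
c=load("wrist4"); b=load("side4")
W=brackets(c,(244,396,62,270),.038,thr=92)
for o in W: print(o)
S=brackets(b,(165,310,280,400),.038,thr=92)
for o in S: print(o)
for w in W:
    r=min((tri((c,w["px"]),(b,s["px"])) for s in S),key=lambda r:r[1]); print("tri",r[0].round(4),round(r[1],4))
```

```text
{'px': array([279.1,  96.7]), 'box': [255, 77, 44, 44, 734], 'rect': array([0.442 , 0.3905]), 'size': array([0.0496, 0.0531]), 'yaw': np.float64(8.1), 'cen': array([0.4433, 0.3909], dtype=float32)}
{'px': array([282.8, 170.4]), 'box': [259, 148, 43, 43, 649], 'rect': array([0.4409, 0.2991]), 'size': array([0.0514, 0.05  ]), 'yaw': np.float64(347.9), 'cen': array([0.4429, 0.2982], dtype=float32)}
{'px': array([361.9, 232.7]), 'box': [342, 211, 40, 43, 864], 'rect': array([0.539 , 0.2146]), 'size': array([0.0556, 0.0501]), 'yaw': np.float64(266.3), 'cen': array([0.5392, 0.2138], dtype=float32)}
{'px': array([249.8, 293.9]), 'box': [239, 284, 27, 27, 360], 'rect': array([0.5303, 0.2179]), 'size': array([0.059 , 0.0677]), 'yaw': np.float64(355.9), 'cen': array([0.5331, 0.2161], dtype=float32)}
{'px': array([246.3, 342.2]), 'box': [234, 331, 29, 31, 380], 'rect': array([0.4327, 0.3028]), 'size': array([0.0532, 0.0659]), 'yaw': np.float64(347.0), 'cen': array([0.4365, 0.3009], dtype=float32)}
{'px': array([209.2, 370.3]), 'box': [196, 357, 32, 34, 471], 'rect': array([0.4333, 0.395 ]), 'size': array([0.0627, 0.0576]), 'yaw': np.float64(8.4), 'cen': array([0.4363, 0.3938], dtype=float32)}
tri [0.4421 0.392  0.0281] 0.0002
tri [0.442  0.2978 0.0287] 0.0002
tri [0.5401 0.2117 0.028 ] 0.0002
```

Emit:
drive_tool([
  {"linear": [0, 0, 0.5], "twist": [0, 0, -0.059], "jaw": 0.7},
  {"linear": [0, 0, 0.5], "twist": [0, 0, -0.059], "jaw": 0.7},
  {"linear": [0, 0, 0.5], "twist": [0, 0, -0.059], "jaw": 0.7},
  {"linear": [0, 0, 0.5], "twist": [0, 0, -0.059], "jaw": 0.7},
  {"linear": [0, 0, 0.5], "twist": [0, 0, -0.059], "jaw": 0.7},
  {"linear": [0, 0, 0.5], "twist": [0, 0, -0.059], "jaw": 0.7},
  {"linear": [0, 0, 0], "twist": [0, 0, -0.059], "jaw": 0.7},
  {"linear": [0, 0, 0], "twist": [0, 0, -0.059], "jaw": 0.7},
  {"linear": [0, 0, 0], "twist": [0, 0, -0.02], "jaw": 0.7},
  {"linear": [-0.58, -0.58, 0.5], "twist": [0, 0, 0], "jaw": 0.7},
  {"linear": [-0.58, -0.58, 0.5], "twist": [0, 0, 0], "jaw": 0.7},
  {"linear": [0, 0, 0], "twist": [0, 0, 0], "jaw": 0.7},
], squeeze=20)

```text
t: 13.02
eef_pos: [0.5413, 0.2081, 0.1931]
eef_rot: [[-0.997, 0.077, -0.004], [0.077, 0.997, -0.001], [0.004, -0.002, -1.0]]
ft_force: [-0.6, -0.2, 0.2]
grip_width: 0.0743
grip_force: 0.0
```

Run:
```python
from h import *
c=grab("wrist","wrist5")
p=proj(c,(.5395,.2135,.038)); print(p)
W=brackets(c,(150,480,40,330),.038,thr=92,amin=300)
for o in W: print(o)
```

```text
[331.70828427 224.54198853]
{'px': array([422.6, 101.5]), 'box': [390, 65, 69, 65, 2142], 'rect': array([0.4406, 0.2966]), 'size': array([0.0564, 0.0519]), 'yaw': np.float64(348.1), 'cen': array([0.4419, 0.2956], dtype=float32)}
{'px': array([187.8, 262.6]), 'box': [150, 165, 105, 165, 6983], 'rect': array([0.5617, 0.0952]), 'size': array([0.1056, 0.163 ]), 'yaw': np.float64(257.5), 'cen': array([0.5651, 0.082 ], dtype=float32)}
{'px': array([330.5, 225.4]), 'box': [299, 189, 63, 65, 1933], 'rect': array([0.5371, 0.2122]), 'size': array([0.0516, 0.054 ]), 'yaw': np.float64(356.8), 'cen': array([0.5403, 0.2124], dtype=float32)}
{'px': array([423.5, 311. ]), 'box': [354, 280, 126, 50, 3722], 'rect': array([0.6207, 0.2912]), 'size': array([0.1236, 0.0503]), 'yaw': np.float64(353.0), 'cen': array([0.6267, 0.2923], dtype=float32)}
```

View pics/wrist5.png

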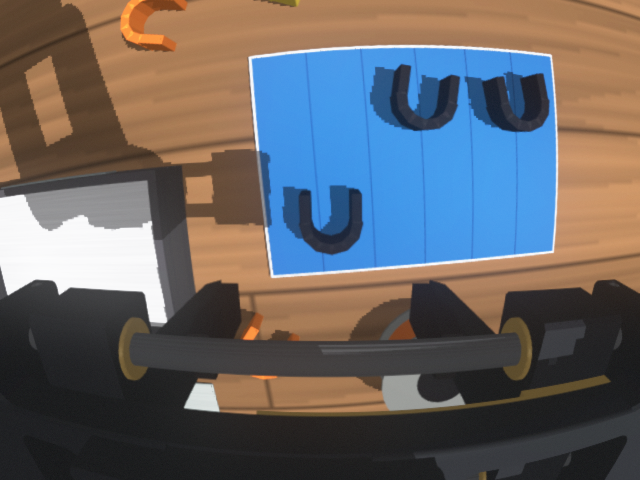

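C is at (330,225) in this view, and casts to (0.5375, 0.2122) with size 52 × 54 mm and yaw −3°, which fits. Descend and grip.

Emit:
drive_tool([
  {"linear": [0.1, 0.1, 0.6], "twist": [0, 0, -0.0067], "jaw": 0.65},
  {"linear": [0, 0, 0.6], "twist": [0, 0, 0], "jaw": 0.65},
  {"linear": [0, 0, 0.6], "twist": [0, 0, 0], "jaw": 0.65},
  {"linear": [0, 0, 0.6], "twist": [0, 0, 0], "jaw": 0.65},
  {"linear": [0, 0, 0.6], "twist": [0, 0, 0], "jaw": 0.65},
  {"linear": [0, 0, 0.6], "twist": [0, 0, 0], "jaw": 0.65},
  {"linear": [0, 0, 0.5], "twist": [0, 0, 0], "jaw": 0.65},
  {"linear": [0, 0, 0.3], "twist": [0, 0, 0], "jaw": 0.65},
  {"linear": [0, 0, 0.05], "twist": [0, 0, 0], "jaw": 0.65},
  {"linear": [0, 0, 0], "twist": [0, 0, 0], "jaw": 0},
  {"linear": [0, 0, 0], "twist": [0, 0, 0], "jaw": 0},
  {"linear": [0, 0, 0], "twist": [0, 0, 0], "jaw": 0},
  {"linear": [0, 0, 0], "twist": [0, 0, 0], "jaw": 0},
], squeeze=20)

```text
t: 14.7
eef_pos: [0.538, 0.2156, 0.0183]
eef_rot: [[-0.999, 0.052, 0.001], [0.052, 0.999, 0.0], [-0.001, 0.0, -1.0]]
ft_force: [-0.8, -0.9, 3.1]
grip_width: 0.0527
grip_force: 20.0
```

Emit:
drive_tool([
  {"linear": [0, 0, -0.4], "twist": [0, 0, 0], "jaw": 0},
  {"linear": [0, 0, -0.8], "twist": [0, 0, 0], "jaw": 0},
  {"linear": [0, 0, -0.9], "twist": [0, 0, 0], "jaw": 0},
  {"linear": [0, 0, -0.95], "twist": [0, 0, 0], "jaw": 0},
  {"linear": [-0.076, -0.775, 0], "twist": [0, 0, 0], "jaw": 0},
  {"linear": [-0.076, -0.775, 0], "twist": [0, 0, 0], "jaw": 0},
  {"linear": [-0.076, -0.775, 0], "twist": [0, 0, 0], "jaw": 0},
  {"linear": [-0.076, -0.775, 0], "twist": [0, 0, 0], "jaw": 0},
  {"linear": [-0.076, -0.775, 0], "twist": [0, 0, 0], "jaw": 0},
  {"linear": [-0.076, -0.775, 0], "twist": [0, 0, 0], "jaw": 0},
  {"linear": [-0.076, -0.775, 0], "twist": [0, 0, 0], "jaw": 0},
  {"linear": [-0.076, -0.775, 0], "twist": [0, 0, 0], "jaw": 0},
  {"linear": [-0.076, -0.775, 0], "twist": [0, 0, 0], "jaw": 0},
  {"linear": [-0.076, -0.775, 0], "twist": [0, 0, 0], "jaw": 0},
  {"linear": [-0.076, -0.775, 0], "twist": [0, 0, 0], "jaw": 0},
  {"linear": [-0.076, -0.775, 0], "twist": [0, 0, 0], "jaw": 0},
  {"linear": [0, 0, 0], "twist": [0, 0, 0], "jaw": 0},
], squeeze=20)

```text
t: 16.82
eef_pos: [0.5544, -0.1598, 0.1404]
eef_rot: [[-0.998, 0.055, 0.001], [0.055, 0.998, -0.001], [-0.001, -0.001, -1.0]]
ft_force: [-0.2, 0.7, -0.1]
grip_width: 0.0526
grip_force: 20.0
```

Run:
```python
from h import *
c=grab("wrist","wrist6"); a=grab("scene","scene6"); b=grab("side","side6")
for oy in(-.14,.14):
  for ox in(-.08,.08):
    p=np.r_[.559+ox*.999+oy*.047,-.076-ox*.047+oy*.999,.06]; 
    for im in(c,a): cv2.circle(im["img"],tuple(int(round(v)) for v in proj(im,p)),3,(0,0,255),-1)
cv2.imwrite("pics/m6.png",np.hstack([c["img"][0:400,60:460],a["img"][130:380,150:400].repeat(1,0)[:250].copy() if 0 else cv2.resize(a["img"][180:380,180:380],(400,400))]))
```

```text
(no output)
```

View pics/m6.png

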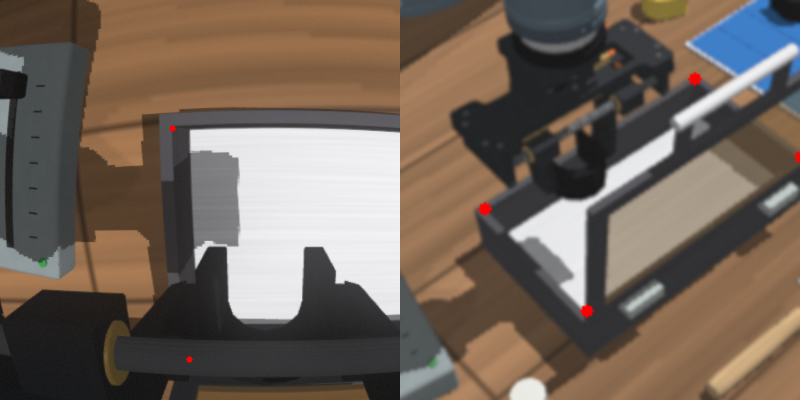

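The inner rim corners I computed (red) land on the box's inner corners, and bracket C is held upright over the near-right slot. Lower and release.

Emit:
drive_tool([
  {"linear": [0, 0, 0.8], "twist": [0, 0, 0], "jaw": 0},
  {"linear": [0, 0, 0.8], "twist": [0, 0, 0], "jaw": 0},
  {"linear": [0, 0, 0.7], "twist": [0, 0, 0], "jaw": 0},
  {"linear": [0, 0, 0.4], "twist": [0, 0, 0], "jaw": 0},
  {"linear": [0, 0, 0.2], "twist": [0, 0, 0], "jaw": 0},
  {"linear": [0, 0, 0.07], "twist": [0, 0, 0], "jaw": 0},
  {"linear": [0, 0, 0], "twist": [0, 0, 0], "jaw": 0},
], squeeze=20)

```text
t: 17.85
eef_pos: [0.555, -0.1581, 0.0214]
eef_rot: [[-0.999, 0.052, 0.001], [0.052, 0.999, -0.001], [-0.001, -0.0, -1.0]]
ft_force: [-0.4, 0.8, -0.4]
grip_width: 0.0525
grip_force: 20.0
```

Emit:
drive_tool([
  {"linear": [0, 0, 0.03], "twist": [0, 0, 0], "jaw": 0},
  {"linear": [0, 0, 0], "twist": [0, 0, 0], "jaw": 0.3},
  {"linear": [0, 0, 0], "twist": [0, 0, 0], "jaw": 0.3},
  {"linear": [0, 0, 0], "twist": [0, 0, 0], "jaw": 0.3},
  {"linear": [0, 0, -0.3], "twist": [0, 0, 0], "jaw": 0.3},
  {"linear": [0, 0, -0.8], "twist": [0, 0, 0], "jaw": 0.3},
  {"linear": [0, 0, -0.95], "twist": [0, 0, 0], "jaw": 0.3},
  {"linear": [0, 0, -1], "twist": [0, 0, 0], "jaw": 0.3},
  {"linear": [0.24, 0.8, 0], "twist": [0, 0, 0], "jaw": 0.5},
  {"linear": [0.24, 0.8, 0], "twist": [0, 0, 0], "jaw": 0.5},
  {"linear": [0.24, 0.8, 0], "twist": [0, 0, 0], "jaw": 0.5},
  {"linear": [0.24, 0.8, 0], "twist": [0, 0, 0], "jaw": 0.5},
  {"linear": [0.24, 0.8, 0], "twist": [0, 0, 0], "jaw": 0.5},
  {"linear": [0.24, 0.8, 0], "twist": [0, 0, 0], "jaw": 0.5},
  {"linear": [0.24, 0.8, 0], "twist": [0, 0, 0], "jaw": 0.5},
  {"linear": [0.24, 0.8, 0], "twist": [0, 0, 0], "jaw": 0.5},
  {"linear": [0.24, 0.8, 0], "twist": [0, 0, 0], "jaw": 0.5},
  {"linear": [0.24, 0.8, 0], "twist": [0, 0, 0], "jaw": 0.5},
  {"linear": [0, 0, 0], "twist": [0, 0, 0], "jaw": 0.5},
], squeeze=20)

```text
t: 20.23
eef_pos: [0.4747, 0.1683, 0.1423]
eef_rot: [[-0.999, 0.049, 0.001], [0.049, 0.999, 0.0], [-0.001, 0.0, -1.0]]
ft_force: [-0.5, 0.2, 0.1]
grip_width: 0.0664
grip_force: 0.0
```

Run:
```python
from h import *
c=grab("wrist","wrist7"); a=grab("scene","scene7"); b=grab("side","side7")
for p in[(.4407,.298,.038),(.442,.3905,.038)]: print(proj(c,p))
x0,x1,y0,y1=200,480,20,300
W=brackets(c,(x0,x1,y0,y1),.038,thr=92,amin=400)
for o in W: print(o)
bx=proj(a,(.555,-.158,.025)).astype(int); cv2.imwrite("pics/m7.png",np.hstack([cv2.resize(a["img"][bx[1]-60:bx[1]+60,bx[0]-60:bx[0]+60],(400,400)),c["img"][0:400,180:580]]))
```

```text
[500.38542944 188.99330455]
[593.55010963 190.96773654]
{'px': array([466.8, 174.8]), 'box': [456, 147, 24, 65, 927], 'rect': array([0.4332, 0.2709]), 'size': array([0.0174, 0.0459]), 'yaw': np.float64(177.2), 'cen': array([0.4303, 0.2707], dtype=float32)}
{'px': array([243.7, 218.4]), 'box': [200, 214, 93, 10, 438], 'rect': array([0.4543, 0.1132]), 'size': array([0.0038, 0.0668]), 'yaw': np.float64(270.0), 'cen': array([0.4544, 0.1122], dtype=float32)}
{'px': array([226.5, 291.7]), 'box': [200, 281, 49, 19, 682], 'rect': array([0.5078, 0.0901]), 'size': array([0.0386, 0.0146]), 'yaw': np.float64(88.9), 'cen': array([0.5092, 0.0928], dtype=float32)}
{'px': array([422.3, 293.4]), 'box': [403, 285, 45, 15, 495], 'rect': array([0.5169, 0.2419]), 'size': array([0.0354, 0.0114]), 'yaw': np.float64(265.4), 'cen': array([0.5178, 0.2391], dtype=float32)}
```

View pics/m7.png

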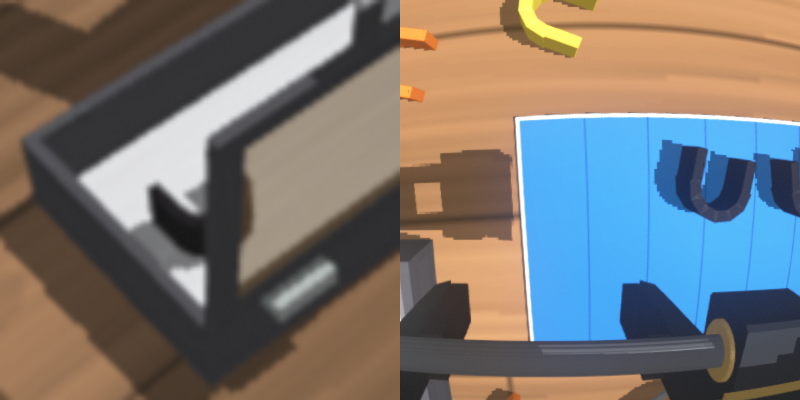

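Bracket C stands upright on the box floor, and B is seen ahead at about (500,185). I measure it numerically.

Run:
```python
from h import *
c=load("wrist7")
for o in brackets(c,(400,639,100,270),.038,thr=92,amin=200): print(o)
```

```text
{'px': array([467.4, 174.1]), 'box': [456, 147, 30, 65, 966], 'rect': array([0.4327, 0.2722]), 'size': array([0.0198, 0.0452]), 'yaw': np.float64(171.1), 'cen': array([0.4298, 0.2712], dtype=float32)}
{'px': array([584. , 185.9]), 'box': [550, 155, 66, 65, 3043], 'rect': array([0.4399, 0.3806]), 'size': array([0.0538, 0.0725]), 'yaw': np.float64(185.4), 'cen': array([0.438, 0.38 ], dtype=float32)}
{'px': array([514.2, 184.1]), 'box': [487, 159, 49, 52, 1277], 'rect': array([0.438, 0.31 ]), 'size': array([0.0275, 0.0468]), 'yaw': np.float64(152.0), 'cen': array([0.4371, 0.3099], dtype=float32)}
```

Emit:
drive_tool([
  {"linear": [0.25, 0.8, -0.3], "twist": [0, 0, 0], "jaw": 0.45},
  {"linear": [0.25, 0.8, -0.3], "twist": [0, 0, 0], "jaw": 0.45},
  {"linear": [0.25, 0.8, -0.3], "twist": [0, 0, 0], "jaw": 0.45},
  {"linear": [0.25, 0.8, -0.3], "twist": [0, 0, 0], "jaw": 0.45},
  {"linear": [0, 0, 0], "twist": [0, 0, 0.051], "jaw": 0.45},
  {"linear": [0, 0, 0], "twist": [0, 0, 0], "jaw": 0.45},
  {"linear": [0, 0, 0], "twist": [0, 0, 0], "jaw": 0.45},
], squeeze=20)

```text
t: 21.25
eef_pos: [0.4423, 0.2956, 0.1893]
eef_rot: [[-0.978, 0.209, -0.0], [0.209, 0.978, -0.0], [0.0, -0.0, -1.0]]
ft_force: [0.6, 0.0, 0.3]
grip_width: 0.0638
grip_force: 0.0
```

Run:
```python
from h import *
c=grab("wrist","wrist8"); s=robot.observe(); print(s["eef_pos"])
for p in[(.4407,.298,.038),(.442,.3905,.038)]: print(proj(c,p))
for thr in(92,105):
  for o in brackets(c,(200,520,100,280),.038,thr=thr,amin=400): print(o)
```

```text
[0.44222793 0.29568334 0.1893285 ]
[327.77984433 225.03647589]
[436.55854249 204.30980498]
{'px': array([436.7, 199.3]), 'box': [396, 164, 70, 67, 1885], 'rect': array([0.4382, 0.3894]), 'size': array([0.0539, 0.0549]), 'yaw': np.float64(98.4), 'cen': array([0.438 , 0.3916], dtype=float32)}
{'px': array([328.7, 224.3]), 'box': [298, 189, 63, 64, 1762], 'rect': array([0.4378, 0.2996]), 'size': array([0.0509, 0.0525]), 'yaw': np.float64(349.0), 'cen': array([0.4404, 0.2989], dtype=float32)}
{'px': array([436.5, 201. ]), 'box': [395, 163, 72, 69, 2212], 'rect': array([0.4385, 0.3893]), 'size': array([0.0547, 0.0557]), 'yaw': np.float64(98.0), 'cen': array([0.4394, 0.3912], dtype=float32)}
{'px': array([329.1, 224.7]), 'box': [297, 189, 64, 64, 1940], 'rect': array([0.4375, 0.2993]), 'size': array([0.0517, 0.0528]), 'yaw': np.float64(347.9), 'cen': array([0.4408, 0.2991], dtype=float32)}
```

Emit:
drive_tool([
  {"linear": [0.11, 0.08, 0.6], "twist": [0, 0, 0], "jaw": 0.45},
  {"linear": [0, 0, 0.6], "twist": [0, 0, 0], "jaw": 0.45},
  {"linear": [0, 0, 0.6], "twist": [0, 0, 0], "jaw": 0.45},
  {"linear": [0, 0, 0.6], "twist": [0, 0, 0], "jaw": 0.45},
  {"linear": [0, 0, 0.6], "twist": [0, 0, 0], "jaw": 0.45},
  {"linear": [0, 0, 0.6], "twist": [0, 0, 0], "jaw": 0.45},
  {"linear": [0, 0, 0.5], "twist": [0, 0, 0], "jaw": 0.45},
  {"linear": [0, 0, 0.25], "twist": [0, 0, 0], "jaw": 0.45},
  {"linear": [0, 0, 0.05], "twist": [0, 0, 0], "jaw": 0.45},
  {"linear": [0, 0, 0], "twist": [0, 0, 0], "jaw": 0},
  {"linear": [0, 0, 0], "twist": [0, 0, 0], "jaw": 0},
  {"linear": [0, 0, 0], "twist": [0, 0, 0], "jaw": 0},
], squeeze=20)

```text
t: 22.8
eef_pos: [0.4387, 0.3008, 0.0142]
eef_rot: [[-0.978, 0.211, 0.001], [0.211, 0.978, 0.0], [-0.001, 0.001, -1.0]]
ft_force: [-1.3, -0.0, 0.9]
grip_width: 0.0526
grip_force: 20.0
```

Emit:
drive_tool([
  {"linear": [0, 0, -0.4], "twist": [0, 0, 0], "jaw": 0},
  {"linear": [0, 0, -0.8], "twist": [0, 0, 0], "jaw": 0},
  {"linear": [0, 0, -0.95], "twist": [0, 0, 0], "jaw": 0},
  {"linear": [0, 0, -1], "twist": [0, 0, 0], "jaw": 0},
  {"linear": [0, 0, 0], "twist": [0, 0, -0.0525], "jaw": 0},
  {"linear": [-0.287, -0.773, 0], "twist": [0, 0, 0], "jaw": 0},
  {"linear": [-0.287, -0.773, 0], "twist": [0, 0, 0], "jaw": 0},
  {"linear": [-0.287, -0.773, 0], "twist": [0, 0, 0], "jaw": 0},
  {"linear": [-0.287, -0.773, 0], "twist": [0, 0, 0], "jaw": 0},
  {"linear": [-0.287, -0.773, 0], "twist": [0, 0, 0], "jaw": 0},
  {"linear": [-0.287, -0.773, 0], "twist": [0, 0, 0], "jaw": 0},
  {"linear": [-0.287, -0.773, 0], "twist": [0, 0, 0], "jaw": 0},
  {"linear": [-0.287, -0.773, 0], "twist": [0, 0, 0], "jaw": 0},
  {"linear": [-0.287, -0.773, 0], "twist": [0, 0, 0], "jaw": 0},
  {"linear": [-0.287, -0.773, 0], "twist": [0, 0, 0], "jaw": 0},
  {"linear": [-0.287, -0.773, 0], "twist": [0, 0, 0], "jaw": 0},
  {"linear": [-0.287, -0.773, 0], "twist": [0, 0, 0], "jaw": 0},
  {"linear": [0, 0, 0], "twist": [0, 0, 0], "jaw": 0},
  {"linear": [0, 0, 0], "twist": [0, 0, 0], "jaw": 0},
], squeeze=20)

```text
t: 25.18
eef_pos: [0.558, -0.076, 0.14]
eef_rot: [[-0.999, 0.048, 0.0], [0.048, 0.999, 0.0], [-0.0, 0.0, -1.0]]
ft_force: [-0.3, 0.7, -0.5]
grip_width: 0.0523
grip_force: 20.0
```

Emit:
drive_tool([
  {"linear": [0, 0, 0.8], "twist": [0, 0, 0], "jaw": 0},
  {"linear": [0, 0, 0.8], "twist": [0, 0, 0], "jaw": 0},
  {"linear": [0, 0, 0.7], "twist": [0, 0, 0], "jaw": 0},
  {"linear": [0, 0, 0.45], "twist": [0, 0, 0], "jaw": 0},
  {"linear": [0, 0, 0.25], "twist": [0, 0, 0], "jaw": 0},
  {"linear": [0, 0, 0.07], "twist": [0, 0, 0], "jaw": 0},
  {"linear": [0, 0, 0], "twist": [0, 0, 0], "jaw": 0},
  {"linear": [0, 0, 0], "twist": [0, 0, 0], "jaw": 0.3},
  {"linear": [0, 0, 0], "twist": [0, 0, 0], "jaw": 0.3},
  {"linear": [0, 0, 0], "twist": [0, 0, 0], "jaw": 0.3},
  {"linear": [0, 0, -0.3], "twist": [0, 0, 0], "jaw": 0.3},
  {"linear": [0, 0, -0.8], "twist": [0, 0, 0], "jaw": 0.3},
  {"linear": [0, 0, -0.95], "twist": [0, 0, 0], "jaw": 0.3},
  {"linear": [0, 0, -1], "twist": [0, 0, 0], "jaw": 0.3},
  {"linear": [0, 0, -0.5], "twist": [0, 0, 0], "jaw": 0.3},
], squeeze=20)

```text
t: 27.05
eef_pos: [0.5596, -0.0769, 0.1624]
eef_rot: [[-0.999, 0.047, 0.004], [0.047, 0.999, -0.002], [-0.004, -0.001, -1.0]]
ft_force: [0.2, 0.0, -0.4]
grip_width: 0.0572
grip_force: 0.0
```

Emit:
drive_tool([
  {"linear": [0.25, 0.82, 0], "twist": [0, 0, 0], "jaw": 0.5},
  {"linear": [0.25, 0.82, 0], "twist": [0, 0, 0], "jaw": 0.5},
  {"linear": [0.25, 0.82, 0], "twist": [0, 0, 0], "jaw": 0.5},
  {"linear": [0.25, 0.82, 0], "twist": [0, 0, 0], "jaw": 0.5},
  {"linear": [0.25, 0.82, 0], "twist": [0, 0, 0], "jaw": 0.5},
  {"linear": [0.25, 0.82, 0], "twist": [0, 0, 0], "jaw": 0.5},
  {"linear": [0.25, 0.82, 0], "twist": [0, 0, 0], "jaw": 0.5},
  {"linear": [0.25, 0.82, 0], "twist": [0, 0, 0], "jaw": 0.5},
  {"linear": [0.25, 0.82, 0], "twist": [0, 0, 0], "jaw": 0.5},
  {"linear": [0.25, 0.82, 0], "twist": [0, 0, 0], "jaw": 0.5},
  {"linear": [0.25, 0.82, 0], "twist": [0, 0, 0], "jaw": 0.5},
  {"linear": [0.25, 0.82, 0], "twist": [0, 0, 0], "jaw": 0.5},
  {"linear": [0.25, 0.82, 0], "twist": [0, 0, 0], "jaw": 0.5},
  {"linear": [0.25, 0.82, 0], "twist": [0, 0, 0], "jaw": 0.5},
  {"linear": [0, 0, 0], "twist": [0, 0, -0.059], "jaw": 0.5},
  {"linear": [0, 0, 0], "twist": [0, 0, 0], "jaw": 0.5},
  {"linear": [0, 0, 0], "twist": [0, 0, 0], "jaw": 0.5},
], squeeze=20)

```text
t: 29.18
eef_pos: [0.4404, 0.3885, 0.1591]
eef_rot: [[-0.991, -0.134, 0.0], [-0.134, 0.991, 0.0], [-0.0, 0.0, -1.0]]
ft_force: [0.4, 0.8, 0.2]
grip_width: 0.0659
grip_force: 0.0
```

Run:
```python
from h import *
c=grab("wrist","wrist9"); a=grab("scene","scene9"); b=grab("side","side9"); s=robot.observe(); print(s["eef_pos"])
print(proj(c,(.441,.39,.038)))
for thr in(92,105):
  for o in brackets(c,(200,450,100,280),.038,thr=thr,amin=400): print(o)
```

```text
[0.44046311 0.38840364 0.15893855]
[326.46770695 237.59785177]
{'px': array([328.7, 237.2]), 'box': [295, 199, 69, 71, 2068], 'rect': array([0.4386, 0.3916]), 'size': array([0.0537, 0.0506]), 'yaw': np.float64(7.7), 'cen': array([0.4407, 0.3916], dtype=float32)}
{'px': array([244. , 144.4]), 'box': [200, 135, 88, 17, 431], 'rect': array([0.3787, 0.3205]), 'size': array([0.0654, 0.0064]), 'yaw': np.float64(359.9), 'cen': array([0.3799, 0.3215], dtype=float32)}
{'px': array([329.6, 238.1]), 'box': [295, 198, 70, 72, 2447], 'rect': array([0.4382, 0.3919]), 'size': array([0.0544, 0.0514]), 'yaw': np.float64(7.7), 'cen': array([0.4413, 0.3924], dtype=float32)}
```

Emit:
drive_tool([
  {"linear": [0.03, 0.1, 0.6], "twist": [0, 0, 0], "jaw": 0.5},
  {"linear": [0, 0, 0.6], "twist": [0, 0, 0], "jaw": 0.5},
  {"linear": [0, 0, 0.6], "twist": [0, 0, 0], "jaw": 0.5},
  {"linear": [0, 0, 0.6], "twist": [0, 0, 0], "jaw": 0.5},
  {"linear": [0, 0, 0.6], "twist": [0, 0, 0], "jaw": 0.5},
  {"linear": [0, 0, 0.4], "twist": [0, 0, 0], "jaw": 0.5},
  {"linear": [0, 0, 0.2], "twist": [0, 0, 0], "jaw": 0.5},
  {"linear": [0, 0, 0.04], "twist": [0, 0, 0], "jaw": 0.5},
  {"linear": [0, 0, 0], "twist": [0, 0, 0], "jaw": 0},
  {"linear": [0, 0, 0], "twist": [0, 0, 0], "jaw": 0},
  {"linear": [0, 0, 0], "twist": [0, 0, 0], "jaw": 0},
], squeeze=20)

```text
t: 30.7
eef_pos: [0.439, 0.3929, 0.0139]
eef_rot: [[-0.99, -0.138, 0.001], [-0.138, 0.99, 0.001], [-0.001, 0.001, -1.0]]
ft_force: [0.4, -0.1, 2.2]
grip_width: 0.0521
grip_force: 20.0
```

Emit:
drive_tool([
  {"linear": [0, 0, -0.4], "twist": [0, 0, 0], "jaw": 0},
  {"linear": [0, 0, -0.8], "twist": [0, 0, 0], "jaw": 0},
  {"linear": [0, 0, -0.95], "twist": [0, 0, 0], "jaw": 0},
  {"linear": [0, 0, -1], "twist": [0, 0, 0], "jaw": 0},
  {"linear": [0, 0, 0], "twist": [0, 0, 0.059], "jaw": 0},
  {"linear": [-0.296, -0.793, 0], "twist": [0, 0, 0], "jaw": 0},
  {"linear": [-0.296, -0.793, 0], "twist": [0, 0, 0], "jaw": 0},
  {"linear": [-0.296, -0.793, 0], "twist": [0, 0, 0], "jaw": 0},
  {"linear": [-0.296, -0.793, 0], "twist": [0, 0, 0], "jaw": 0},
  {"linear": [-0.296, -0.793, 0], "twist": [0, 0, 0], "jaw": 0},
  {"linear": [-0.296, -0.793, 0], "twist": [0, 0, 0], "jaw": 0},
  {"linear": [-0.296, -0.793, 0], "twist": [0, 0, 0], "jaw": 0},
  {"linear": [-0.296, -0.793, 0], "twist": [0, 0, 0], "jaw": 0},
  {"linear": [-0.296, -0.793, 0], "twist": [0, 0, 0], "jaw": 0},
  {"linear": [-0.296, -0.793, 0], "twist": [0, 0, 0], "jaw": 0},
  {"linear": [-0.296, -0.793, 0], "twist": [0, 0, 0], "jaw": 0},
  {"linear": [-0.296, -0.793, 0], "twist": [0, 0, 0], "jaw": 0},
  {"linear": [0, 0, 0], "twist": [0, 0, 0], "jaw": 0},
  {"linear": [0, 0, 0], "twist": [0, 0, 0], "jaw": 0},
], squeeze=20)

```text
t: 33.08
eef_pos: [0.5621, 0.0061, 0.1396]
eef_rot: [[-0.999, 0.048, 0.0], [0.048, 0.999, 0.0], [-0.0, 0.0, -1.0]]
ft_force: [-0.1, -0.1, -0.3]
grip_width: 0.0526
grip_force: 20.0
```

Run:
```python
from h import *
c=grab("wrist","wrist10"); s=robot.observe(); print(s["eef_pos"],np.round(s["eef_rot"],3).tolist(),s["grip_width"])
```

```text
[0.56199837 0.00650764 0.1394355 ] [[-0.999, 0.047, -0.0], [0.047, 0.999, 0.0], [0.0, 0.0, -1.0]] 0.05250882661138057
```

View pics/wrist10.png

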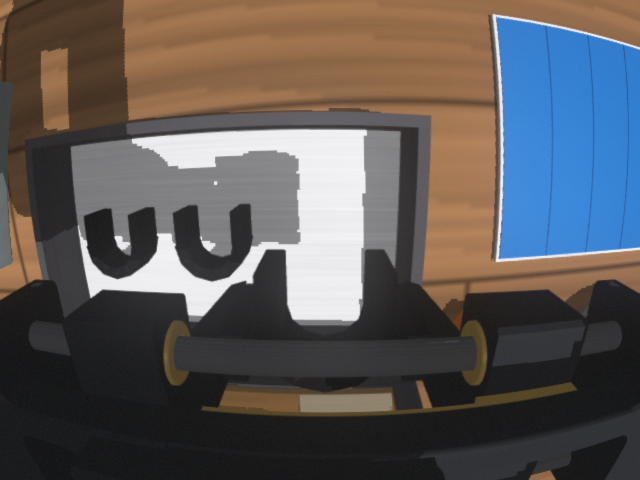

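B and C stand upright in the box at (215,245) and (120,245), A is held clear of them, and the bed looks empty. Place A, then rise.

Emit:
drive_tool([
  {"linear": [0, 0, 0.8], "twist": [0, 0, 0], "jaw": 0},
  {"linear": [0, 0, 0.8], "twist": [0, 0, 0], "jaw": 0},
  {"linear": [0, 0, 0.7], "twist": [0, 0, 0], "jaw": 0},
  {"linear": [0, 0, 0.45], "twist": [0, 0, 0], "jaw": 0},
  {"linear": [0, 0, 0.25], "twist": [0, 0, 0], "jaw": 0},
  {"linear": [0, 0, 0.06], "twist": [0, 0, 0], "jaw": 0},
  {"linear": [0, 0, 0], "twist": [0, 0, 0], "jaw": 0},
  {"linear": [0, 0, 0], "twist": [0, 0, 0], "jaw": 0.3},
  {"linear": [0, 0, 0], "twist": [0, 0, 0], "jaw": 0.3},
  {"linear": [0, 0, 0], "twist": [0, 0, 0], "jaw": 0.3},
  {"linear": [0, 0, -0.3], "twist": [0, 0, 0], "jaw": 0.3},
  {"linear": [0, 0, -0.8], "twist": [0, 0, 0], "jaw": 0.3},
  {"linear": [0, 0, -1], "twist": [0, 0, 0], "jaw": 0.3},
  {"linear": [0, 0, -1], "twist": [0, 0, 0], "jaw": 0.3},
  {"linear": [0, 0, -1], "twist": [0, 0, 0], "jaw": 0.3},
  {"linear": [0, 0, -1], "twist": [0, 0, 0], "jaw": 0.3},
  {"linear": [0, 0, -1], "twist": [0, 0, 0], "jaw": 0.3},
  {"linear": [0, 0, -1], "twist": [0, 0, 0], "jaw": 0.3},
  {"linear": [0, 0, -1], "twist": [0, 0, 0], "jaw": 0.3},
  {"linear": [0, 0, 0], "twist": [0, 0, 0], "jaw": 0.3},
], squeeze=20)

```text
t: 35.62
eef_pos: [0.5638, 0.0054, 0.3458]
eef_rot: [[-0.999, 0.047, 0.008], [0.047, 0.999, -0.002], [-0.008, -0.001, -1.0]]
ft_force: [0.7, 0.5, -0.7]
grip_width: 0.0572
grip_force: 0.0
```

Run:
```python
from h import *
c=grab("wrist","wrist11"); a=grab("scene","scene11"); b=grab("side","side11")
e=lambda x,y:np.r_[.559+x*.999+y*.047,-.076-x*.047+y*.999]
# bracket blobs on white floor
h=cv2.cvtColor(c["img"],cv2.COLOR_BGR2HSV)
poly=np.array([proj(c,np.r_[e(x,y),.008]) for x,y in[(-.075,-.135),(-.075,.135),(.075,.135),(.075,-.135)]]).astype(np.int32)
ins=np.zeros(h.shape[:2],np.uint8); cv2.fillConvexPoly(ins,poly,1)
for s,ce,_ in blobs((c["img"].max(2)<75)&(ins>0),200): print(s,ce.round(0),plane(c,ce,.028).round(3))
cv2.imwrite("pics/m11.png",np.hstack([c["img"][60:460,100:500],cv2.resize(b["img"][130:330,200:400],(400,400))]))
```

```text
[239, 175, 43, 42, 745] [258. 197.] [ 0.561 -0.079  0.028]
[179, 177, 43, 41, 966] [199. 197.] [ 0.556 -0.159  0.028]
[305, 176, 41, 41, 664] [326. 199.] [0.568 0.006 0.028]
```

View pics/m11.png

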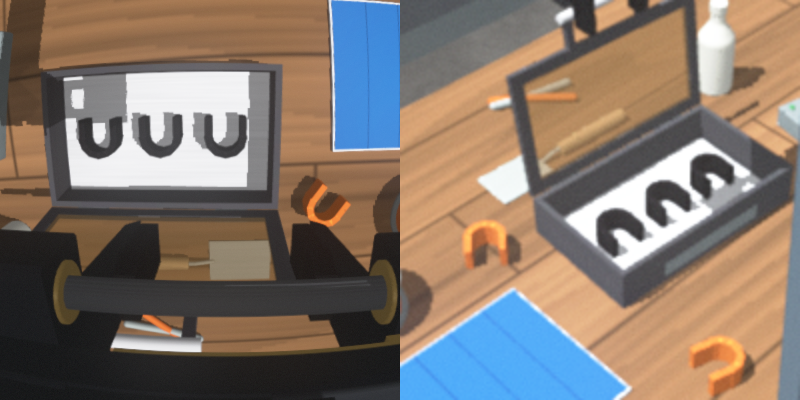

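All three brackets stand apart on the box floor at (199,197), (258,197) and (326,199) of the full wrist picture; the side view agrees. Now back to the bar.

Emit:
drive_tool([
  {"linear": [0, 0, 0], "twist": [0, 0, 0.059], "jaw": -0.32},
  {"linear": [0, 0, 0], "twist": [0, 0, 0.059], "jaw": -0.32},
  {"linear": [0, 0, 0], "twist": [0, 0, 0.059], "jaw": -0.32},
  {"linear": [0, 0, 0], "twist": [0, 0, 0.059], "jaw": -0.32},
  {"linear": [0, 0, 0], "twist": [0, 0, 0.059], "jaw": -0.32},
  {"linear": [0, 0, 0], "twist": [0, 0, 0.059], "jaw": -0.32},
  {"linear": [0, 0, 0], "twist": [0, 0, 0.059], "jaw": -0.32},
  {"linear": [0, 0, 0], "twist": [0, 0, 0.059], "jaw": -0.32},
  {"linear": [0, 0, 0], "twist": [0, 0, 0.028], "jaw": -0.32},
  {"linear": [-0.5, 0.74, 0], "twist": [0, 0, 0], "jaw": -0.32},
  {"linear": [-0.5, 0.74, 0], "twist": [0, 0, 0], "jaw": -0.32},
  {"linear": [-0.5, 0.74, 0], "twist": [0, 0, 0], "jaw": -0.32},
  {"linear": [-0.5, 0.74, 0], "twist": [0, 0, 0], "jaw": -0.32},
  {"linear": [0, 0, 0], "twist": [0, 0, 0], "jaw": -0.32},
  {"linear": [0, 0, 0], "twist": [0, 0, 0], "jaw": -0.32},
], squeeze=15)

```text
t: 37.65
eef_pos: [0.676, -0.0794, 0.3391]
eef_rot: [[0.047, 0.999, -0.003], [0.999, -0.047, 0.001], [0.001, -0.003, -1.0]]
ft_force: [0.5, -0.5, 0.6]
grip_width: 0.0296
grip_force: 0.0
```

Run:
```python
from h import *
c=grab("wrist","wrist12"); b=load("side11"); a=load("scene11")
print(robot.observe()["eef_pos"],proj(c,(.679,-.081,.278)),proj(c,(.682,-.016,.278)))
for im,p in((c,(.681,-.04,.278)),(a,(.679,-.081,.278)),(b,(.679,-.081,.278))):
    u=proj(im,p).astype(int); h=cv2.cvtColor(im["img"],cv2.COLOR_BGR2HSV); m=np.zeros(h.shape[:2],bool); sl=np.s_[max(0,u[1]-90):u[1]+90,max(0,u[0]-90):u[0]+90]
    m[sl]=((h[...,1]<60)&(h[...,2]>150))[sl]
    for s,ce,_ in blobs(m,60): print(u,s,ce.round(1),plane(im,ce,.278).round(4))
```

```text
[ 0.67599123 -0.07912014  0.33984196] [332.96654337 262.22451673] [333.24227727 149.58547317]
[333 192] [358, 102, 50, 75, 2629] [382.8 128.5] [ 0.71   -0.0051  0.278 ]
[333 192] [243, 110, 53, 172, 7075] [272.5 195.1] [ 0.6466 -0.0397  0.278 ]
[333 192] [322, 154, 20, 128, 2514] [331.3 216.8] [ 0.6792 -0.0538  0.278 ]
[333 192] [243, 258, 7, 12, 70] [245.6 263.7] [ 0.627  -0.0797  0.278 ]
[348 220] [317, 200, 62, 44, 551] [346.3 221.2] [ 0.6778 -0.0852  0.278 ]
[348 220] [396, 203, 42, 34, 126] [416.2 220.1] [ 0.7541 -0.0053  0.278 ]
[348 220] [264, 244, 54, 43, 628] [290.8 265.8] [ 0.6864 -0.211   0.278 ]
[348 220] [287, 267, 70, 43, 740] [321.7 291.3] [ 0.751  -0.2127  0.278 ]
[348 220] [363, 272, 15, 12, 70] [370.1 277.5] [ 0.7815 -0.1471  0.278 ]
[348 220] [392, 296, 35, 14, 257] [408.3 304.7] [ 0.8491 -0.1473  0.278 ]
[299 128] [297, 121, 18, 13, 108] [305.1 126.9] [ 0.6763 -0.096   0.278 ]
[299 128] [348, 128, 20, 50, 715] [357.5 155. ] [ 0.5079 -0.1     0.278 ]
[299 128] [318, 199, 58, 19, 395] [344.9 210.1] [0.3983 0.0555 0.278 ]
[299 128] [242, 207, 21, 11, 123] [254.9 213.8] [0.5126 0.1887 0.278 ]
```

Emit:
drive_tool([
  {"linear": [0, 0.07, 0.5], "twist": [0, 0, 0], "jaw": -0.32},
  {"linear": [0, 0, 0.5], "twist": [0, 0, 0], "jaw": -0.32},
  {"linear": [0, 0, 0.45], "twist": [0, 0, 0], "jaw": -0.32},
  {"linear": [0, 0, 0.25], "twist": [0, 0, 0], "jaw": -0.32},
  {"linear": [0, 0, 0], "twist": [0, 0, 0], "jaw": -0.32},
  {"linear": [0, 0, 0], "twist": [0, 0, 0], "jaw": -1},
  {"linear": [0, 0, 0], "twist": [0, 0, 0], "jaw": -1},
  {"linear": [0, 0, 0], "twist": [0, 0, 0], "jaw": -1},
  {"linear": [0, 0, 0], "twist": [0, 0, 0], "jaw": -1},
], squeeze=15)

```text
t: 38.83
eef_pos: [0.6792, -0.0801, 0.2737]
eef_rot: [[0.047, 0.999, -0.001], [0.999, -0.047, -0.0], [-0.0, -0.001, -1.0]]
ft_force: [-5.1, 0.5, 4.3]
grip_width: 0.0116
grip_force: 15.0
```

Emit:
drive_tool([
  {"linear": [0, 0, 0], "twist": [0, 0, 0], "jaw": -0.4},
  {"linear": [0, 0, 0], "twist": [0, 0, 0], "jaw": -0.4},
  {"linear": [0, 0, 0.12], "twist": [0, 0, 0], "jaw": -0.4},
  {"linear": [0, 0, 0.12], "twist": [0, 0, 0], "jaw": -0.4},
  {"linear": [0, 0, 0], "twist": [0, 0, 0], "jaw": -0.4},
  {"linear": [0, 0, 0], "twist": [0, 0, 0], "jaw": -1},
  {"linear": [0, 0, 0], "twist": [0, 0, 0], "jaw": -1},
  {"linear": [0, 0, 0], "twist": [0, 0, 0], "jaw": -1},
  {"linear": [0, 0, 0], "twist": [0, 0, 0], "jaw": -1},
], squeeze=15)

```text
t: 39.95
eef_pos: [0.6792, -0.08, 0.2632]
eef_rot: [[0.047, 0.999, -0.001], [0.999, -0.047, 0.0], [-0.0, -0.001, -1.0]]
ft_force: [-5.2, -0.4, 1.2]
grip_width: 0.0115
grip_force: 15.0
```

Run:
```python
import numpy as np
a=np.radians([97.4,96,94,91,*range(87,6,-5),4.5,2.5,1,0])+.0185
p=.216*np.c_[-np.cos(a),np.sin(a)]/.04
d=np.diff(p,axis=0)
print(len(d)," ".join(f"{x:.2f},{-z:.2f};" for x,z in d)); print((p[-1]-p[0])*.04, (p[13]-p[0])*.04)
```

```text
24 -0.13,-0.02; -0.19,-0.02; -0.28,-0.02; -0.38,-0.00; -0.47,0.04; -0.46,0.08; -0.46,0.12; -0.44,0.16; -0.43,0.19; -0.41,0.23; -0.39,0.27; -0.36,0.30; -0.34,0.33; -0.31,0.36; -0.27,0.38; -0.24,0.41; -0.20,0.42; -0.17,0.44; -0.13,0.45; -0.09,0.46; -0.03,0.23; -0.01,0.19; -0.01,0.14; -0.00,0.09;
[-0.24774062 -0.20965391] [-0.1895957  -0.06617276]
```

Emit:
drive_tool([
  {"linear": [0, -0.13, -0.02], "twist": [0, 0, 0], "jaw": -1},
  {"linear": [0, -0.19, -0.02], "twist": [0, 0, 0], "jaw": -1},
  {"linear": [0, -0.28, -0.02], "twist": [0, 0, 0], "jaw": -1},
  {"linear": [0, -0.38, 0], "twist": [0, 0, 0], "jaw": -1},
  {"linear": [0, -0.47, 0.04], "twist": [0, 0, 0], "jaw": -1},
  {"linear": [0, -0.46, 0.08], "twist": [0, 0, 0], "jaw": -1},
  {"linear": [0, -0.46, 0.12], "twist": [0, 0, 0], "jaw": -1},
  {"linear": [0, -0.44, 0.16], "twist": [0, 0, 0], "jaw": -1},
  {"linear": [0, -0.43, 0.19], "twist": [0, 0, 0], "jaw": -1},
  {"linear": [0, -0.41, 0.23], "twist": [0, 0, 0], "jaw": -1},
  {"linear": [0, -0.39, 0.27], "twist": [0, 0, 0], "jaw": -1},
  {"linear": [0, -0.36, 0.3], "twist": [0, 0, 0], "jaw": -1},
  {"linear": [0, -0.34, 0.33], "twist": [0, 0, 0], "jaw": -1},
  {"linear": [0, 0, 0], "twist": [0, 0, 0], "jaw": -1},
], squeeze=15)

```text
t: 41.7
eef_pos: [0.4885, -0.0704, 0.1959]
eef_rot: [[0.048, 0.999, -0.002], [0.999, -0.048, 0.001], [0.001, -0.002, -1.0]]
ft_force: [-1.6, 2.0, 0.8]
grip_width: 0.0114
grip_force: 15.0
```

Emit:
drive_tool([
  {"linear": [0, -0.31, 0.36], "twist": [0, 0, 0], "jaw": -1},
  {"linear": [0, -0.27, 0.38], "twist": [0, 0, 0], "jaw": -1},
  {"linear": [0, -0.24, 0.41], "twist": [0, 0, 0], "jaw": -1},
  {"linear": [0, -0.2, 0.42], "twist": [0, 0, 0], "jaw": -1},
  {"linear": [0, -0.17, 0.44], "twist": [0, 0, 0], "jaw": -1},
  {"linear": [0, -0.13, 0.45], "twist": [0, 0, 0], "jaw": -1},
  {"linear": [0, -0.09, 0.4], "twist": [0, 0, 0], "jaw": -1},
  {"linear": [0, -0.03, 0.25], "twist": [0, 0, 0], "jaw": -1},
  {"linear": [0, -0.01, 0.15], "twist": [0, 0, 0], "jaw": -1},
  {"linear": [0, -0.01, 0.1], "twist": [0, 0, 0], "jaw": -1},
  {"linear": [0, 0, 0.1], "twist": [0, 0, 0], "jaw": -1},
  {"linear": [0, 0, 0.07], "twist": [0, 0, 0], "jaw": -1},
  {"linear": [0, 0, 0], "twist": [0, 0, 0], "jaw": -1},
  {"linear": [0, 0, 0], "twist": [0, 0, 0], "jaw": -1},
], squeeze=15)

```text
t: 43.45
eef_pos: [0.4317, -0.068, 0.0555]
eef_rot: [[0.047, 0.999, -0.001], [0.999, -0.047, 0.001], [0.0, -0.001, -1.0]]
ft_force: [-0.3, 5.7, -1.6]
grip_width: 0.0114
grip_force: 15.0
```

Emit:
drive_tool([
  {"linear": [0, 0, 0.04], "twist": [0, 0, 0], "jaw": -1},
  {"linear": [0, 0, 0.04], "twist": [0, 0, 0], "jaw": -1},
  {"linear": [0, 0, 0.04], "twist": [0, 0, 0], "jaw": -1},
  {"linear": [0, 0, 0], "twist": [0, 0, 0], "jaw": -1},
  {"linear": [0, 0, 0], "twist": [0, 0, 0], "jaw": -1},
], squeeze=15)

```text
t: 44.08
eef_pos: [0.4316, -0.0681, 0.0517]
eef_rot: [[0.047, 0.999, -0.001], [0.999, -0.047, 0.0], [0.0, -0.001, -1.0]]
ft_force: [-7.4, 6.6, 13.3]
grip_width: 0.0116
grip_force: 15.0
```

Emit:
drive_tool([
  {"linear": [0, 0, 0], "twist": [0, 0, 0], "jaw": -0.6},
  {"linear": [0, 0, 0], "twist": [0, 0, 0], "jaw": -0.3},
  {"linear": [0, 0, 0], "twist": [0, 0, 0], "jaw": -0.3},
  {"linear": [0, 0, -0.3], "twist": [0, 0, 0], "jaw": -0.3},
  {"linear": [0, 0, -0.7], "twist": [0, 0, 0], "jaw": -0.3},
  {"linear": [0, 0, -0.9], "twist": [0, 0, 0], "jaw": -0.3},
  {"linear": [0, 0, -0.9], "twist": [0, 0, 0], "jaw": -0.3},
  {"linear": [0, 0, -0.9], "twist": [0, 0, 0], "jaw": -0.3},
  {"linear": [-0.8, 0.15, -0.2], "twist": [0, 0, 0], "jaw": -0.2},
  {"linear": [-0.8, 0.15, -0.2], "twist": [0, 0, 0], "jaw": -0.2},
  {"linear": [-0.8, 0.15, -0.2], "twist": [0, 0, 0], "jaw": -0.2},
  {"linear": [-0.8, 0.15, -0.2], "twist": [0, 0, 0], "jaw": -0.2},
  {"linear": [-0.8, 0.15, -0.2], "twist": [0, 0, 0], "jaw": -0.2},
  {"linear": [-0.8, 0.15, -0.2], "twist": [0, 0, 0], "jaw": -0.2},
  {"linear": [-0.8, 0.15, -0.2], "twist": [0, 0, 0], "jaw": -0.2},
  {"linear": [-0.8, 0.15, -0.2], "twist": [0, 0, 0], "jaw": -0.2},
  {"linear": [-0.8, 0.15, -0.2], "twist": [0, 0, 0], "jaw": -0.2},
  {"linear": [-0.8, 0.15, -0.2], "twist": [0, 0, 0], "jaw": -0.2},
  {"linear": [-0.8, 0.15, -0.2], "twist": [0, 0, 0], "jaw": -0.2},
  {"linear": [0, 0, 0], "twist": [0, 0, 0], "jaw": -0.2},
], squeeze=15)

```text
t: 46.58
eef_pos: [0.4809, -0.4251, 0.2878]
eef_rot: [[0.049, 0.999, 0.001], [0.999, -0.049, -0.002], [-0.001, 0.001, -1.0]]
ft_force: [-0.3, 1.6, 0.2]
grip_width: 0.035
grip_force: 0.0
```

Run:
```python
from h import *
c=grab("wrist","wrist13"); a=grab("scene","scene13"); b=grab("side","side13")
print(robot.observe()["eef_pos"])
h=cv2.cvtColor(a["img"],cv2.COLOR_BGR2HSV); m=np.zeros(h.shape[:2],bool); m[215:260,232:296]=((h[...,1]<60)&(h[...,2]>150))[215:260,232:296]
for s,ce,_ in blobs(m,60): print("bar",s,ce.round(1),plane(a,ce,.065).round(4))
for p in[(.425,-.347,.07),(.525,-.399,.04),(.39,-.39,.034),(.596,-.343,.034)]: print(proj(c,p).round(0))
i=a["img"][290:400,115:215]; cv2.imwrite("pics/m13.png",np.hstack([c["img"][40:440,120:520],cv2.resize(i,(364,400))]))
```

```text
[ 0.48100038 -0.42209086  0.28664411]
bar [239, 220, 51, 32, 272] [263.8 235.7] [ 0.4299 -0.0695  0.065 ]
[265. 135.]
[366. 179.]
[241. 178.]
[428. 126.]
```

View pics/m13.png

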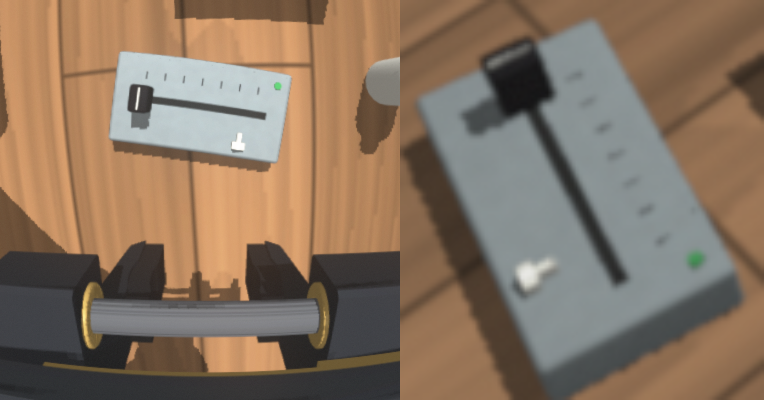

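The cover is shut: the bar is back at its starting pixel (263.8,235.7). In the wrist view the fader's white line is near (258,138), the pointer's tip near (358,173), and the slot runs (272,140) to (385,157).

Run:
```python
from h import *
c=load("wrist13"); a=load("scene13")
def white(c,x0,x1,y0,y1,v,amin):
    i=c["img"]; m=np.zeros(i.shape[:2],bool); m[y0:y1,x0:x1]=(i.min(2)>v)[y0:y1,x0:x1]
    for s,ce,mm in blobs(m,amin):
        ys,xs=np.where(mm); print(s,ce.round(1),"top",xs[ys==ys.min()].mean(),ys.min(),"right",xs.max(),ys[xs==xs.max()].mean()); 
        yield ce,mm
print("w"); W=list(white(c,245,400,85,210,215,8))
print("w line"); WL=list(white(c,248,272,120,155,130,6))
print("a"); A=list(white(a,140,175,355,380,200,5)); AL=list(white(a,134,160,298,315,120,3))
# track slot
g=c["img"].max(2); m=np.zeros(g.shape,bool); m[134:165,278:392]=(g<90)[134:165,278:392]
s,ce,mm=max(blobs(m,30),key=lambda t:t[0][4]); ys,xs=np.where(mm)
k=np.polyfit(xs,ys,1); e=[plane(c,(x,np.polyval(k,x)),.034) for x in(xs.min(),xs.max())]
print(s,e); d=e[1]-e[0]; print("track yaw",np.degrees(np.arctan2(d[1],d[0])),np.linalg.norm(d))
# control outline
h=cv2.cvtColor(c["img"],cv2.COLOR_BGR2HSV); print(h[110,300],h[160,300])
```

```text
w
[256, 128, 4, 21, 28] [257.3 137.9] top 259.0 128 right 259 129.0
[352, 173, 13, 17, 142] [358.2 182.8] top 359.5 173 right 364 186.0
w line
[248, 120, 24, 19, 139] [258.7 123.2] top 259.5 120 right 271 123.0
[255, 127, 5, 23, 62] [257.3 138.1] top 258.5 127 right 259 131.5
[270, 149, 2, 6, 9] [270.7 152. ] top 271.0 149 right 271 151.5
[248, 151, 4, 4, 12] [249.2 152.9] top 248.0 151 right 251 153.5
a
[148, 363, 6, 5, 19] [149.9 364.9] top 150.66666666666666 363 right 153 363.0
[153, 299, 7, 16, 66] [157.1 305.7] top 159.0 299 right 159 306.5
[134, 310, 5, 5, 20] [135.8 312.4] top 135.5 310 right 138 313.5
[278, 138, 107, 21, 581] [array([ 0.43320511, -0.35179487,  0.034     ]), array([ 0.54574726, -0.37412476,  0.034     ])]
track yaw -11.222509223250334 0.11473604100737671
[ 96  18 210] [ 94  20 209]
```

Run:
```python
from h import *
c=load("wrist13"); a=load("scene13")
f,r=tri((c,(257.3,138)),(a,(144.7,304.5))); p,r2=tri((c,(359,173.5)),(a,(157.3,362.3)))
print("tri fader",f.round(4),r,"ptr",p.round(4),r2)
f=plane(c,(257.3,138),.07); y=np.radians(-11.2); t=np.r_[np.cos(y),np.sin(y)]; n=np.r_[-t[1],t[0]]
o=plane(c,(331,148.5),.034)[:2]
for z in(.036,.04): 
  q=plane(c,(359,173),z); print(f.round(4),q.round(4),"along",(q-f)[:2]@t,"off track: fader",(f[:2]-o)@n,"ptr",(q[:2]-o)@n)
print((f[:2]+t*((q-f)[:2]@t)).round(4))
```

```text
tri fader [ 0.4173 -0.3484  0.0683] 0.0006186435925451896 ptr [ 0.5181 -0.3921  0.035 ] 0.0007001183645594102
[ 0.4174 -0.349   0.07  ] [ 0.5178 -0.3921  0.036 ] along 0.10685464140092325 off track: fader 0.0013675315135150297 ptr -0.02142612263037992
[ 0.4174 -0.349   0.07  ] [ 0.5174 -0.3918  0.04  ] along 0.10644193349880952 off track: fader 0.0013675315135150297 ptr -0.02115348133568676
[ 0.5218 -0.3697]
```

Emit:
drive_tool([
  {"linear": [0, 0, 0], "twist": [0, 0, 0.0467], "jaw": 0},
  {"linear": [0.296, -0.384, 0.9], "twist": [0, 0, 0], "jaw": 0},
  {"linear": [0.296, -0.384, 0.9], "twist": [0, 0, 0], "jaw": 0},
  {"linear": [0.296, -0.384, 0.9], "twist": [0, 0, 0], "jaw": 0},
  {"linear": [0.296, -0.384, 0.9], "twist": [0, 0, 0], "jaw": 0},
  {"linear": [0.296, -0.384, 0.9], "twist": [0, 0, 0], "jaw": 0},
  {"linear": [0, 0, 0], "twist": [0, 0, 0], "jaw": 0},
  {"linear": [0, 0, 0], "twist": [0, 0, 0], "jaw": 0},
], squeeze=10)

```text
t: 47.72
eef_pos: [0.4183, -0.3509, 0.1085]
eef_rot: [[0.192, 0.981, 0.002], [0.981, -0.192, -0.002], [-0.002, 0.002, -1.0]]
ft_force: [-0.4, 0.6, 0.6]
grip_width: 0.0442
grip_force: 0.0
```

Emit:
drive_tool([
  {"linear": [0.03, 0, 0.5], "twist": [0, 0, 0], "jaw": 0},
  {"linear": [0, 0, 0.5], "twist": [0, 0, 0], "jaw": 0},
  {"linear": [0, 0, 0.4], "twist": [0, 0, 0], "jaw": 0},
  {"linear": [0, 0, 0.15], "twist": [0, 0, 0], "jaw": 0},
  {"linear": [0, 0, 0], "twist": [0, 0, 0], "jaw": 0},
  {"linear": [0, 0, 0], "twist": [0, 0, 0], "jaw": -0.9},
  {"linear": [0, 0, 0], "twist": [0, 0, 0], "jaw": -0.9},
  {"linear": [0, 0, 0], "twist": [0, 0, 0], "jaw": -0.9},
  {"linear": [0, 0, 0], "twist": [0, 0, 0], "jaw": -0.9},
], squeeze=10)

```text
t: 48.85
eef_pos: [0.4188, -0.3495, 0.0454]
eef_rot: [[0.193, 0.981, 0.003], [0.981, -0.193, -0.002], [-0.001, 0.003, -1.0]]
ft_force: [4.9, -0.4, -1.1]
grip_width: 0.0198
grip_force: 10.0
```

Emit:
drive_tool([
  {"linear": [0, 0.3, 0], "twist": [0, 0, 0], "jaw": -0.9},
  {"linear": [0, 0.4, 0], "twist": [0, 0, 0], "jaw": -0.9},
  {"linear": [0, 0.5, 0], "twist": [0, 0, 0], "jaw": -0.9},
  {"linear": [0, 0.5, 0], "twist": [0, 0, 0], "jaw": -0.9},
  {"linear": [0, 0.5, 0], "twist": [0, 0, 0], "jaw": -0.9},
  {"linear": [0, 0.3, 0], "twist": [0, 0, 0], "jaw": -0.9},
  {"linear": [0, 0.15, 0], "twist": [0, 0, 0], "jaw": -0.9},
  {"linear": [0, 0, 0], "twist": [0, 0, 0], "jaw": -0.9},
  {"linear": [0, 0, 0], "twist": [0, 0, 0], "jaw": -0.9},
  {"linear": [0, 0, 0], "twist": [0, 0, 0], "jaw": -0.9},
], squeeze=10)

```text
t: 50.1
eef_pos: [0.5222, -0.3699, 0.0453]
eef_rot: [[0.193, 0.981, 0.002], [0.981, -0.193, -0.001], [-0.001, 0.002, -1.0]]
ft_force: [1.4, -0.6, 4.5]
grip_width: 0.0202
grip_force: 10.0
```

At the computed spot. Release, lift clear, back off and check.

Emit:
drive_tool([
  {"linear": [0, 0, 0], "twist": [0, 0, 0], "jaw": -0.3},
  {"linear": [0, 0, 0], "twist": [0, 0, 0], "jaw": 0},
  {"linear": [0, 0, 0], "twist": [0, 0, 0], "jaw": 0},
  {"linear": [0, 0, -0.4], "twist": [0, 0, 0], "jaw": 0},
  {"linear": [0, 0, -0.8], "twist": [0, 0, 0], "jaw": 0},
  {"linear": [0, 0, -0.9], "twist": [0, 0, 0], "jaw": 0},
  {"linear": [0, 0, -0.9], "twist": [0, 0, 0], "jaw": 0},
  {"linear": [0, 0, -0.9], "twist": [0, 0, 0], "jaw": 0},
  {"linear": [-0.6, -0.3, -0.5], "twist": [0, 0, 0], "jaw": 0},
  {"linear": [-0.6, -0.3, -0.5], "twist": [0, 0, 0], "jaw": 0},
  {"linear": [-0.6, -0.3, -0.5], "twist": [0, 0, 0], "jaw": 0},
  {"linear": [0, 0, 0], "twist": [0, 0, 0], "jaw": 0},
  {"linear": [0, 0, 0], "twist": [0, 0, 0], "jaw": 0},
], squeeze=10)

```text
t: 51.72
eef_pos: [0.4724, -0.4323, 0.2605]
eef_rot: [[0.193, 0.981, 0.0], [0.981, -0.193, 0.001], [0.001, -0.0, -1.0]]
ft_force: [-0.1, 1.1, -1.3]
grip_width: 0.0437
grip_force: 0.0
```

Run:
```python
from h import *
c=grab("wrist","wrist14"); a=grab("scene","scene14"); b=grab("side","side14")
y=np.radians(-11.2); t=np.r_[np.cos(y),np.sin(y)]
e1,e2=proj(c,(.5222,-.3699,.07)),proj(c,(.5176,-.392,.038)); print(e1,e2)
i=c["img"]
m=np.zeros(i.shape[:2],bool); u=e1.astype(int); sl=np.s_[u[1]-30:u[1]+50,u[0]-30:u[0]+30]; m[sl]=(i.min(2)>200)[sl]
for s,ce,mm in blobs(m,6):
    ys,xs=np.where(mm); print(s,ce.round(1),"top",xs[ys==ys.min()].mean(),ys.min(), plane(c,ce,.07)[:2].round(4)@t, plane(c,(xs[ys==ys.min()].mean(),ys.min()),.038)[:2]@t, plane(c,ce,.038)[:2]@t)
h=cv2.cvtColor(a["img"],cv2.COLOR_BGR2HSV); m=np.zeros(h.shape[:2],bool); m[215:260,232:296]=((h[...,1]<60)&(h[...,2]>150))[215:260,232:296]
for s,ce,_ in blobs(m,60): print("bar",ce.round(1))
d0=load("scene0")["img"]; d=cv2.absdiff(d0,a["img"]).max(2)
for n,p in dict(bottle=(.714,-.341,.07),spool=(.70,.30,.05)).items():
    v=proj(a,p).astype(int); print(n,(d[v[1]-30:v[1]+30,v[0]-30:v[0]+30]>60).mean())
print("scraper",(d[295:380,330:435]>60).mean())
# brackets seen through the cover
e=lambda x,y:np.r_[.559+x*.999+y*.047,-.076-x*.047+y*.999]
print([a["img"][tuple(proj(a,np.r_[e(.02,q),.03]).astype(int)[::-1])].tolist() for q in(-.082,0,.082,-.04,.04)])
```

```text
[367.50650838 139.26297389] [363.36677067 162.23574303]
[365, 129, 2, 23, 25] [365.9 139.5] top 366.0 129 0.5827093079870046 0.5861480577330023 0.5861574206565032
[357, 169, 15, 12, 137] [364. 175.] top 364.0 169 0.5813724308697797 0.584606945932831 0.5847050688475322
bar [263.8 235.7]
bottle 0.0
spool 0.0
scraper 0.0
[[70, 104, 133], [70, 104, 133], [69, 104, 133], [105, 141, 170], [99, 134, 163]]
```

Everything checks out. The fader line is about 2 mm from the pointer (6 mm allowed), the cover bar is at its shut pixel, the bystanders haven't moved, and the brackets show dark through the cover. Handing in.

```bash
python3 -c "
from workcell import robot
print(robot.close_job())"
```

```text
the job is handed in; nothing more can be done
None
```

I handed the job in: all three black brackets stand in the shut annealing box and the fader is about 2 mm from the pointer by my last measurement; the judge's verdict was not shown.

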